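# Put the dried utensils away in the full crock

## Task

Catch the post of the draining stand with the oven hook and draw the stand forward to about the middle of the drying mat, without pulling or pushing the stand with the gripper itself, then lay the hook down flat on the worktop clear of the mat. Next put every wooden utensil from the stand, handle down and all the way in, into the crock, gently easing aside the ladles that already crowd it. The ladles stay in the crock, the crock stays where it is, the stand stays on the mat, and the jars, glass, dish and bowl are left alone.

Things in the scene. Friction and masses are not known exactly. Their poses are not given: they have to be found in the camera images.
- mat: grey drying mat on the worktop, 300 x 360 mm (own x, y), about 1 mm thin, fixed; nothing catches on its edge. Origin at its centre
- stand: loose white draining stand, 0.5 kg: base plate 140 x 220 x 8 mm (own x, y, z), origin at the centre of its underside. Upright plain post, 14 mm in diameter, at own x = -55, y = 0 (robot's side), top 76 mm above the worktop; plate clear for 57 mm behind it. Four square 22 mm cells in a row at x = +25, y = -75, -25, 25, 75 mm, rims 70 mm and floors 8 mm up; each may hold a utensil
- hook: loose oven hook lying flat, 0.12 kg: wooden handle 120 x 24 x 24 mm, origin at the middle of its underside, own x towards the hook. Steel of 8 mm square bar, 12 mm above the underside: rod to x = 170 mm, cross bar to own +y (inner face x = 162), lip back at y = 38 mm from x = 162 to 140. Mouth between rod and lip 30 mm wide, open to the handle side; balances near x = 20
- hook_bend (a point): middle of the hook's mouth, 150 mm ahead of the handle's middle, 19 mm to its own +y, 12 mm above the underside: a post that is being pulled stands about here
- crock: loose white stoneware crock, 1.4 kg, round, 116 mm in diameter and 110 mm high, wall 6 mm (inside radius 50 mm), floor 10 mm thick. Origin at the centre of its underside, z up
- turner: Plain rectangular spatula, 180 mm, about 60 g, stands head up in the stand: round handle 16 mm in diameter with round foot, above it a flat head 38 mm wide (own y), 9 mm thick (own x), from 114 to 180 mm. Origin at the foot, z towards the head. Grip the head across its thickness, 150 mm above the foot. May be absent
- slotted: Spatula with two long slots in the head, 180 mm, about 60 g, stands head up in the stand: round handle 16 mm in diameter with round foot, above it a flat head 38 mm wide (own y), 9 mm thick (own x), from 114 to 180 mm. Origin at the foot, z towards the head. Grip the head across its thickness, 150 mm above the foot. May be absent
- spoon: Spoon with a rounded oval head, 180 mm, about 60 g, stands head up in the stand: round handle 16 mm in diameter with round foot, above it a flat head 38 mm wide (own y), 9 mm thick (own x), from 114 to 180 mm. Origin at the foot, z towards the head. Grip the head across its thickness, 150 mm above the foot. May be absent
- scraper: Scraper whose head has one square and one rounded side, 180 mm, about 60 g, stands head up in the stand: round handle 16 mm in diameter with round foot, above it a flat head 38 mm wide (own y), 9 mm thick (own x), from 114 to 180 mm. Origin at the foot, z towards the head. Grip the head across its thickness, 150 mm above the foot. May be absent
- ladle0: one of six short ladles already leaning in the crock, 144 mm long, about 40 g, handle 12 mm in diameter, round head 24 mm across at the top. Origin at the foot of the handle, z towards the head. Free to be pushed aside
- ladle1: one of six short ladles already leaning in the crock, 144 mm long, about 40 g, handle 12 mm in diameter, round head 24 mm across at the top. Origin at the foot of the handle, z towards the head. Free to be pushed aside
- ladle2: one of six short ladles already leaning in the crock, 144 mm long, about 40 g, handle 12 mm in diameter, round head 24 mm across at the top. Origin at the foot of the handle, z towards the head. Free to be pushed aside
- ladle3: one of six short ladles already leaning in the crock, 144 mm long, about 40 g, handle 12 mm in diameter, round head 24 mm across at the top. Origin at the foot of the handle, z towards the head. Free to be pushed aside
- ladle4: one of six short ladles already leaning in the crock, 144 mm long, about 40 g, handle 12 mm in diameter, round head 24 mm across at the top. Origin at the foot of the handle, z towards the head. Free to be pushed aside
- ladle5: one of six short ladles already leaning in the crock, 144 mm long, about 40 g, handle 12 mm in diameter, round head 24 mm across at the top. Origin at the foot of the handle, z towards the head. Free to be pushed aside
- tall_jar: closed glass jar with wooden lid, 94 mm in diameter, 208 mm high; a bystander. Origin at the centre of its underside
- short_jar: closed glass jar with wooden lid, 94 mm in diameter, 118 mm high; a bystander. Origin at the centre of its underside
- tumbler: empty drinking glass, 72 mm in diameter, 90 mm high; a bystander. Origin at the centre of its underside
- ramekin: white baking dish, 80 mm in diameter, 45 mm high; a bystander. Origin at the centre of its underside
- apple_bowl: green glass bowl of apples, 170 mm in diameter, 165 mm high; a bystander. Origin at the centre of its underside

How it is judged:
By the outcome, as a careful person would: the job done as asked, in the order asked, and still so for the second after the job is handed in, with the robot touching nothing.
Of turner, slotted, spoon, scraper only 3 to 4 are there at a start; the rules pass over those that are not, and their reading is None.
At some moment in a run one of hook, stand may be knocked a few centimetres aside while the robot is not near it.
It also fails if it takes over 210 s, if anything falls off the work surface, if the arm or the gripper's body presses on something with over 40 N, if the wrist force passes 120 N, or if a joint passes its speed limit or range.

## Robot

A 6-joint arm with a two-finger parallel gripper is mounted at the origin on the work surface. World frame = base frame: x ahead of the robot, y to its left, z up, the work surface at z = 0. Lengths are in m, angles in rad, forces in N, time in s.
With the tool pointing down it reaches from about 0.35 to 0.775 m from the base axis. Payload 5.5 kg.
Tool frame: the origin (TCP) lies at the very end of the fingers, on their centre line; the grasp point (between the pads) lies 19 mm behind it; z points along the fingers, y is the line along which they close (so a half turn about z gives the same grasp; the last joint's range is limited). The gripper opens to 85 mm and grips with 20 to 120 N. Pads are 22 mm wide; open, the fingers measure 114 mm over their backs; the gripper's body (76 mm by 85 mm) begins 54 mm behind the grasp point. The pads swing forward as they close: fully open they stand 13 mm farther back than shut.
Start: joints at [-1.411, 0.313, 0.046, 1.304, 0, 1.431], TCP at [0.17, -0.549, 0.231] pointing down, gripper open.
Joint ranges: [-2.76, 2.76], [-0.86, 1.69], [-1.03, 1.26], [-2.2, 2.34], [-1.47, 1.5], [-3.14, 3.14]. Speed limits (rad/s): [2.57, 2.57, 3.14, 3.14, 3.14, 3.14].

## Interface

Orientations are given as a unit quaternion [w, x, y, z].
In Python, from workcell import env, imaging, ticket gives the robot as it stands. The module is installed in compiled form; this text tells all that it offers.
- The arm moves only by the tool apply_moves, never from a script. Its argument "rows" is a list of rows, each an object with "xyz": the shift along the tool's x, y, z in mm, a list of three; "turn": the turn, a rotation vector about the tool's x, y, z in rad, a list of three; "grip": the opening, from 0 (shut) to 1 (fully open). A call has 1 to 12 rows; each row is the pose to reach, as a shift and turn from the pose commanded when the call began, along the tool's axes at that moment; what a row does not reach only later rows make up. A row lasts 1/12 s, in which the tool goes at most 41.7 mm and 7.16 degrees, less where a joint would pass 70% of its speed; a pose out of reach is approached as far as the arm can. A call with a gripper value outside its range is refused whole. The fingers move at their own pace and stop on an object; "force" is the grip in N (left out, the last holds). Time passes only in rows, so rows that repeat a pose let the fingers close. It gives the time, the measured TCP pose, the force, the opening and the grip force at its end, in the units of the state.
- env.get_state(): the state, without advancing time (a new reading comes with each control period).
- imaging.read_camera(name): name is "side" or "top" or "wrist"; returns a dict with "color" (480x640x3 uint8, blue, green, red), "z_map" (480x640 float32, m along the optical axis (not along the pixel's ray), 0 where there is no reading), "camera_matrix" (3x3 intrinsics, pixels), "view" (4x4, takes a point from world to camera coordinates). Camera axes: x right, y down, z forward; pixel columns grow to the right and rows downward; lengths in m; the calibration is good to about 2 mm. A picture is of the moment at which its call begins.
- ticket.hand_in(): hands the job in; it is judged then, once.
The state is a dict: "clock": time; "joint_pos": joint angles; "qvel": joint speeds; "tau": joint torques, N m; "tcp_pos": TCP position; "orientation": TCP orientation; "wrist_force": force on the tool from outside, world axes, zero at the start; "ft_torque": the same for the moment, N m; "finger_gap": finger opening in m; "grip_force": force on a finger pad.
Only numpy, scipy, OpenCV 4.12 (cv2) and the standard library are available. Lean on these libraries where they do the work, as an engineer would, in place of code of your own. Each camera call takes 0.05 s, during which the arm holds its last target. There are 200 camera calls.

## Working session

There is one attempt and no reset: what is moved stays moved. The work goes in short steps, Python scripts to look and compute and a tool call to move; the robot and the scene stay as the last step left them, time stands still between calls to the robot, and variables do not carry over. Pictures are saved under pics/ and viewed, at most 14 in all, crops included, and the job is handed in when it is done.

Besides the shell and the picture viewer there is one more tool, called after "Request:" as a command line: name --argument value ..., lists and objects as JSON in quotes. apply_moves: Moves the arm, as the interface text tells. Its arguments: {"type":"object","properties":{"rows":{"type":"array"},"force":{"type":"number"}},"required":["rows"]}

```bash
mkdir -p pics; cat > h.py <<'E'
import numpy as np, cv2
from workcell import env, imaging, ticket
from scipy.spatial.transform import Rotation as R
def cam(n):
    d=imaging.read_camera(n); return d['color'],d['z_map'],np.array(d['camera_matrix']),np.array(d['view'])
def world(z,K,V):
    v,u=np.indices(z.shape); P=np.stack([(u-K[0,2])/K[0,0]*z,(v-K[1,2])/K[1,1]*z,z],-1)
    return (P-V[:3,3])@V[:3,:3]
def ray(u,v,h,K,V):
    d=V[:3,:3].T@np.array([(u-K[0,2])/K[0,0],(v-K[1,2])/K[1,1],1]); c=-V[:3,:3].T@V[:3,3]
    return c+d*(h-c[2])/d[2]
def proj(p,K,V):
    q=V[:3,:3]@np.array(p)+V[:3,3]; q=K@q; return q[:2]/q[2]
def st():
    s=env.get_state(); q=s['orientation']; r=R.from_quat([q[1],q[2],q[3],q[0]])
    return s,np.array(s['tcp_pos']),r
E
python3 - <<'E'
from h import *
for n in('top','side'):
    c,z,K,V=cam(n); cv2.imwrite(f'pics/{n}0.png',c); np.savez(f'{n}0.npz',c=c,z=z,K=K,V=V); print(n,-V[:3,:3].T@V[:3,3],V[2,:3],K[0,0])
s,p,r=st(); print(s['clock'],p,r.as_matrix().round(3),s['finger_gap'])
E
```

```text
top [0.46666902 0.09732024 1.22901083] [ 9.53614478e-02  9.69715708e-04 -9.95442240e-01] 510.1868728434502
side [0.42431412 0.91937952 0.93631982] [ 0.11826293 -0.66307162 -0.73915486] 549.20755130457
0.1 [ 0.16972228 -0.54891535  0.23050438] [[ 0.955  0.295 -0.   ]
 [ 0.295 -0.955  0.002]
 [ 0.    -0.002 -1.   ]] 0.08547019781802725
```

View pics/top0.png

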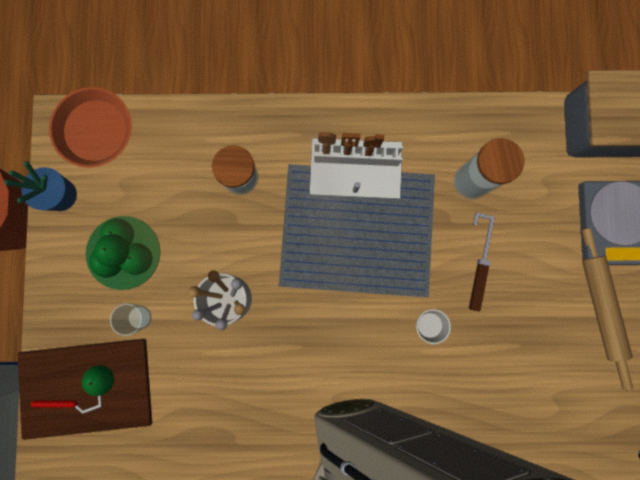

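View pics/side0.png

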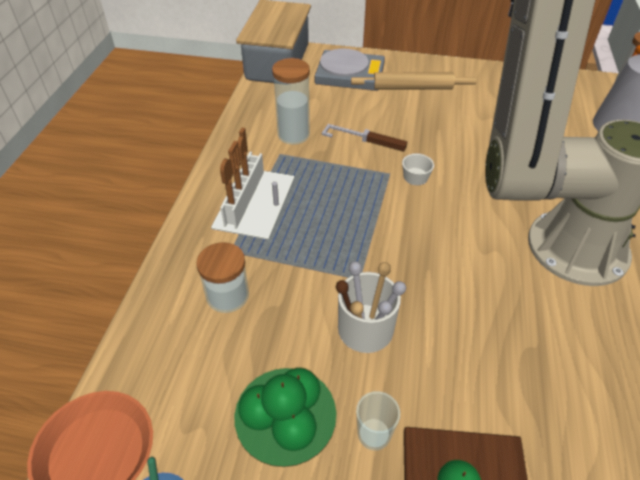

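The top view shows the stand at cols 310–403, rows 140–198, with its post at (356,187) and three utensils in the left three cells. The hook handle runs (476,310) to (484,262) with its tip near (483,215), the lip pointing left. The crock is at (221,300) and the mat spans (280–434, 166–296).

```bash
python3 - <<'E'
from h import *
d=np.load('top0.npz'); c,z,K,V=[d[k] for k in 'czKV']; P=world(z,K,V)
hsv=cv2.cvtColor(c,cv2.COLOR_BGR2HSV)
for n,u,v,h in [('matTL',288,166,0),('matTR',434,174,0),('matBL',280,286,0),('matBR',429,296,0),('plBL',310,195,.008),('plBR',401,198,.008),('post',356,186,.076),('rimL',311,142,.07),('rimR',403,143,.07),('hEndL',471,308,.024),('hEndR',480,310,.024),('hTopL',478,262,.024),('hTopR',488,263,.024)]:
    print(n,ray(u,v,h,K,V).round(3), P[v,u].round(3))
# handle mask
def box(m,h):
    cs=max(cv2.findContours(m,0,2)[0],key=cv2.contourArea); r=cv2.minAreaRect(cs); return [ray(u,v,h,K,V)[:2].round(3) for u,v in cv2.boxPoints(r)],ray(*r[0],h,K,V)[:2].round(4)
m=((P[...,2]>.014)&(P[...,2]<.035)&(hsv[...,2]<110)).astype(np.uint8); mm=np.zeros_like(m); mm[245:330,455:510]=m[245:330,455:510]
print('handle',box(mm,.022))
s=(P[...,2]>.006)&(P[...,2]<.03); q=np.zeros_like(m); q[200:262,460:510]=s[200:262,460:510]; ys,xs=np.nonzero(q); print('rod pts',len(ys)); 
# plate
w=((hsv[...,1]<40)&(hsv[...,2]>150)).astype(np.uint8); q=np.zeros_like(m); q[120:205,300:412]=w[120:205,300:412]; print('stand',box(q,.008))
# post by height
q=np.zeros_like(m,bool); q[165:200,330:385]=P[165:200,330:385,2]>.05; print('post',P[q].mean(0),np.median(P[q],0),q.sum())
# crock rim
q=np.zeros_like(m,bool); q[265:335,185:257]=(abs(P[265:335,185:257,2]-.11)<.006)&(w[265:335,185:257]>0); X=P[q][:,:2]
A=np.c_[2*X,np.ones(len(X))]; b=(X**2).sum(1); sol=np.linalg.lstsq(A,b,rcond=None)[0]; print('crock',sol[:2],np.sqrt(sol[2]+sol[:2]@sol[:2]),len(X))
# utensil heads
q=np.zeros_like(m,bool); q[120:165,300:410]=P[120:165,300:410,2]>.12; 
n,l,stt,ce=cv2.connectedComponentsWithStats(q.astype(np.uint8))
for i in range(1,n): print('ut',stt[i],P[l==i].mean(0).round(3),P[l==i].max(0).round(3))
for k,(a,b,e,f) in {'jar':(135,185,205,260),'tall':(130,190,485,530),'tumb':(300,340,105,155),'ram':(305,345,412,455)}.items():
    Q=P[a:b,e:f].reshape(-1,3); t=Q[Q[:,2]>.03]; print(k,t.min(0).round(3),t.max(0).round(3))
E
```

```text
matTL [0.769 0.165 0.   ] [0.768 0.165 0.004]
matTR [ 0.746 -0.193 -0.   ] [ 0.745 -0.191  0.005]
matBL [0.476 0.184 0.   ] [0.475 0.184 0.004]
matBR [ 0.449 -0.172  0.   ] [ 0.449 -0.172 -0.   ]
plBL [0.695 0.111 0.008] [0.696 0.111 0.   ]
plBR [ 0.686 -0.109  0.008] [ 0.687 -0.11   0.002]
post [0.702 0.005 0.076] [0.702 0.005 0.076]
rimL [0.808 0.108 0.07 ] [0.828 0.108 0.002]
rimR [ 0.804 -0.106  0.07 ] [ 0.826 -0.119 -0.004]
hEndL [ 0.421 -0.265  0.024] [ 0.421 -0.264  0.024]
hEndR [ 0.416 -0.286  0.024] [ 0.416 -0.293  0.001]
hTopL [ 0.529 -0.285  0.024] [ 0.529 -0.288  0.015]
hTopR [ 0.526 -0.308  0.024] [ 0.526 -0.307  0.028]
handle ([array([ 0.419, -0.26 ]), array([ 0.534, -0.286]), array([ 0.529, -0.312]), array([ 0.414, -0.286])], array([ 0.4737, -0.286 ]))
rod pts 403
stand ([array([0.698, 0.112]), array([0.836, 0.105]), array([ 0.825, -0.115]), array([ 0.687, -0.106])], array([ 0.7611, -0.001 ]))
post [0.68248719 0.01226145 0.18104697] [0.70383141 0.00461384 0.07636966] 43
crock [0.446818   0.30860722] 0.054615632083417014 132
ut [300 123   1   1   1] [0.467 0.097 1.229] 
[... 419 characters left out ...]
[300 138   1   1   1] [0.467 0.097 1.229] [0.467 0.097 1.229]
ut [397 140   1   1   1] [0.467 0.097 1.229] [0.467 0.097 1.229]
ut [302 151   2   2   2] [0.467 0.097 1.229] [0.467 0.097 1.229]
ut [368 152   1   1   1] [0.467 0.097 1.229] [0.467 0.097 1.229]
ut [338 161   1   1   1] [0.467 0.097 1.229] [0.467 0.097 1.229]
ut [355 160   1   1   1] [0.467 0.097 1.229] [0.467 0.097 1.229]
ut [338 164   1   1   1] [0.467 0.097 1.229] [0.467 0.097 1.229]
ut [366 164   1   1   1] [0.467 0.097 1.229] [0.467 0.097 1.229]
jar [0.467 0.097 0.031] [0.788 0.328 1.229]
tall [ 0.467 -0.327  0.112] [0.774 0.097 1.229]
tumb [0.369 0.097 0.03 ] [0.467 0.555 1.229]
ram [ 0.343 -0.209  0.03 ] [0.467 0.097 1.229]
```

```bash
python3 - <<'E'
import cv2
a=cv2.imread('pics/top0.png'); b=cv2.imread('pics/side0.png')
x=cv2.resize(a[110:330,290:510],None,fx=2.7,fy=2.7,interpolation=2)[:598]; cv2.imwrite('pics/c1.png',x[:,:600])
E
```

```text
(no output)
```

View pics/c1.png

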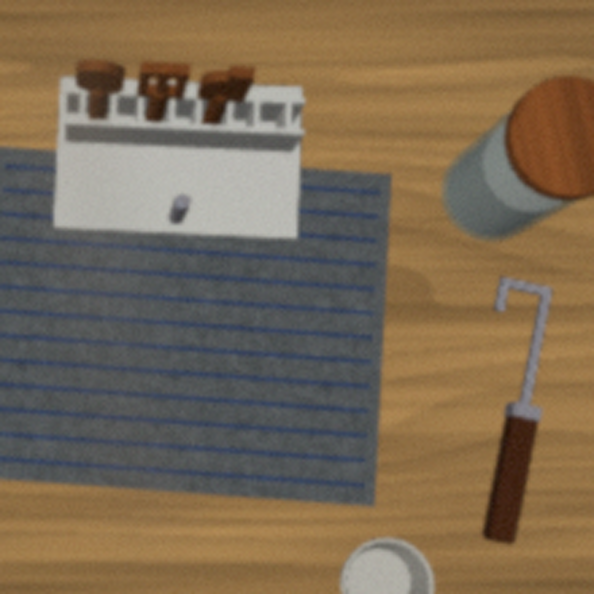

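Three utensils stand in cells y=+75, +25 and −25: spoon, slotted, and scraper or turner. The hook's mouth faces the robot and its lip points to +y. Next I move above the hook and look.

```bash
cat >> h.py <<'E'
def to(x,y,zz,yaw=None,ref=None):
    """print shift (tool mm) & turn to reach pointing-down pose with tool x at yaw"""
    s,p,r=st() if ref is None else ref
    M=r.as_matrix()
    if yaw is None: yaw=np.arctan2(M[1,0],M[0,0])
    T=R.from_matrix(np.array([[np.cos(yaw),np.sin(yaw),0],[np.sin(yaw),-np.cos(yaw),0],[0,0,-1]]))
    d=M.T@(np.array([x,y,zz])-p)*1000; t=(r.inv()*T).as_rotvec()
    print('xyz',d.round(1).tolist(),'turn',t.round(3).tolist(),'rows',int(max(np.linalg.norm(d)/41.7,np.linalg.norm(t)/.125))+1)
E
python3 -c "
from h import *
to(.493,-.290,.15,-.222)"
```

```text
xyz [385.3, -151.8, 80.8] turn [-0.002, 0.0, 0.522] rows 11
```

Request:
apply_moves --rows '[{"xyz": [385, -152, 81], "turn": [-0.002, 0, 0.522], "grip": 1}, {"xyz": [385, -152, 81], "turn": [-0.002, 0, 0.522], "grip": 1}, {"xyz": [385, -152, 81], "turn": [-0.002, 0, 0.522], "grip": 1}, {"xyz": [385, -152, 81], "turn": [-0.002, 0, 0.522], "grip": 1}, {"xyz": [385, -152, 81], "turn": [-0.002, 0, 0.522], "grip": 1}, {"xyz": [385, -152, 81], "turn": [-0.002, 0, 0.522], "grip": 1}, {"xyz": [385, -152, 81], "turn": [-0.002, 0, 0.522], "grip": 1}, {"xyz": [385, -152, 81], "turn": [-0.002, 0, 0.522], "grip": 1}, {"xyz": [385, -152, 81], "turn": [-0.002, 0, 0.522], "grip": 1}, {"xyz": [385, -152, 81], "turn": [-0.002, 0, 0.522], "grip": 1}, {"xyz": [385, -152, 81], "turn": [-0.002, 0, 0.522], "grip": 1}, {"xyz": [385, -152, 81], "turn": [-0.002, 0, 0.522], "grip": 0.7}]'

```text
clock: 1.1
tcp_pos: [0.4945, -0.2874, 0.1488]
orientation: [0.0, 0.994, -0.108, -0.001]
wrist_force: [-0.1, -0.8, -0.4]
finger_gap: 0.0753
grip_force: 0.0
```

```bash
python3 - <<'E'
from h import *
s,p,r=st(); print(p,r.as_matrix().round(3).tolist(),s['clock'],s['finger_gap'],s['wrist_force'])
c,z,K,V=cam('wrist'); cv2.imwrite('pics/w1.png',c); np.savez('w1.npz',c=c,z=z,K=K,V=V); print(-V[:3,:3].T@V[:3,3],V[2,:3],K[0,0])
P=world(z,K,V); hsv=cv2.cvtColor(c,cv2.COLOR_BGR2HSV)
m=((P[...,2]>.014)&(P[...,2]<.035)&(hsv[...,2]<100)&(hsv[...,1]>80)).astype(np.uint8)
cs=max(cv2.findContours(m,0,2)[0],key=cv2.contourArea); rr=cv2.minAreaRect(cs); print(rr,[ray(u,v,.024,K,V)[:2].round(3).tolist() for u,v in cv2.boxPoints(rr)],ray(*rr[0],.024,K,V))
to(.493,-.290,.15,-.222)
E
```

```text
[ 0.49445053 -0.28736159  0.14879512] [[0.977, -0.215, -0.001], [-0.215, -0.977, -0.0], [-0.001, 0.0, -1.0]] 1.1 0.07532076097553501 [-0.05841243 -0.83665484 -0.41616287]
[ 0.56289626 -0.30100258  0.2911904 ] [-0.26468354  0.05845782 -0.96256185] 350.9543543469295
((328.05792236328125, 251.03109741210938), (30.339818954467773, 126.59230041503906), 1.6846843957901) [[0.423, -0.261], [0.526, -0.288], [0.521, -0.31], [0.416, -0.286]] [ 0.47414922 -0.28678996  0.024     ]
xyz [0.0, 1.2, -0.7] turn [0.001, 0.001, 0.003] rows 1
```

View pics/w1.png

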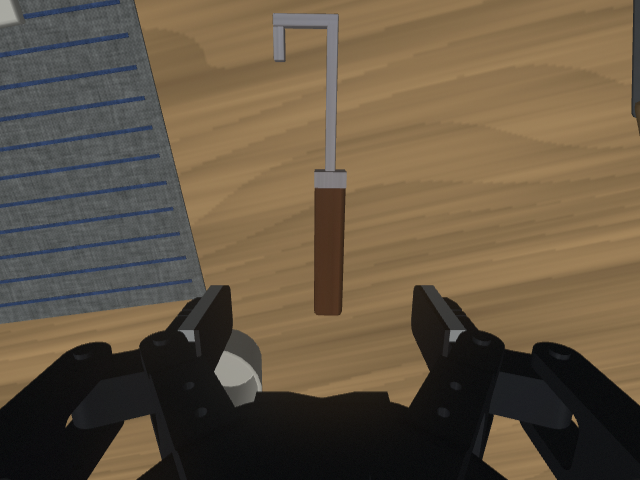

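The wrist view shows the handle with its ferrule (315–345, 170–315), the rod up to (333,20), and the lip down at (279,60). I'll fit the hook frame from the bar ends.

```bash
python3 - <<'E'
from h import *
d=np.load('w1.npz'); K,V=d['K'],d['V']
tip=ray(338,14,.016,K,V); rod=ray(332,165,.016,K,V); rodtop=ray(333,20,.016,K,V); lip=ray(279,60,.016,K,V); e=ray(328,314,.022,K,V)
print(tip,rod,rodtop,lip,e)
yaw=np.arctan2(*(rodtop-e)[[1,0]]); print('yaw',yaw, np.linalg.norm(rodtop-e))
ux=np.array([np.cos(yaw),np.sin(yaw)]); o=(e[:2]+60*ux/1000+rodtop[:2]-.166*ux)/2; print('o',o); g=o+.02*ux; print(g)
to(g[0],g[1],.004,yaw)
E
```

```text
[ 0.63908049 -0.32952946  0.016     ] [ 0.53924829 -0.3040819   0.016     ] [ 0.6362217  -0.32538542  0.016     ] [ 0.61973219 -0.28243463  0.016     ] [ 0.41825427 -0.27472884  0.022     ]
yaw -0.22835072271523407 0.2238568507641744
o [ 0.47561381 -0.28805945]
[ 0.49509463 -0.29258688]
xyz [2.8, 3.0, 145.3] turn [0.001, 0.001, 0.01] rows 4
```

Request:
apply_moves --rows '[{"xyz": [3, 3, 40], "turn": [0, 0, 0.01], "grip": 0.7}, {"xyz": [3, 3, 80], "turn": [0, 0, 0.01], "grip": 0.7}, {"xyz": [3, 3, 115], "turn": [0, 0, 0.01], "grip": 0.7}, {"xyz": [3, 3, 135], "turn": [0, 0, 0.01], "grip": 0.7}, {"xyz": [3, 3, 144], "turn": [0, 0, 0.01], "grip": 0.7}, {"xyz": [3, 3, 144], "turn": [0, 0, 0.01], "grip": 0.7}, {"xyz": [3, 3, 144], "turn": [0, 0, 0.01], "grip": 0.15}, {"xyz": [3, 3, 144], "turn": [0, 0, 0.01], "grip": 0.15}, {"xyz": [3, 3, 144], "turn": [0, 0, 0.01], "grip": 0.15}, {"xyz": [3, 3, 144], "turn": [0, 0, 0.01], "grip": 0.15}, {"xyz": [3, 3, 144], "turn": [0, 0, 0.01], "grip": 0.15}, {"xyz": [3, 3, 144], "turn": [0, 0, 0.01], "grip": 0.15}]' --force 60

```text
clock: 2.15
tcp_pos: [0.4965, -0.2958, 0.0087]
orientation: [0.002, 0.993, -0.116, 0.002]
wrist_force: [-1.6, -1.3, 6.7]
finger_gap: 0.0226
grip_force: 60.4
```

Request:
apply_moves --rows '[{"xyz": [0, 0, -30], "turn": [0, 0, 0], "grip": 0.15}, {"xyz": [0, 0, -65], "turn": [0, 0, 0], "grip": 0.15}, {"xyz": [0, 0, -100], "turn": [0, 0, 0], "grip": 0.15}, {"xyz": [0, 0, -125], "turn": [0, 0, 0], "grip": 0.15}, {"xyz": [0, 0, -130], "turn": [0, 0, 0], "grip": 0.15}, {"xyz": [0, 0, -130], "turn": [0, 0, 0], "grip": 0.15}]'

```text
clock: 2.65
tcp_pos: [0.4966, -0.2952, 0.1395]
orientation: [0.003, 0.993, -0.116, 0.003]
wrist_force: [0.3, 0.2, -0.6]
finger_gap: 0.0224
grip_force: 59.4
```

```bash
python3 - <<'E'
from h import *
s,p,r=st(); print(p,r.as_matrix().round(3).tolist(),s['finger_gap'],s['wrist_force'])
c,z,K,V=cam('wrist'); cv2.imwrite('pics/w2.png',c); np.savez('w2.npz',c=c,z=z,K=K,V=V,p=p,M=r.as_matrix())
t,_,K,V=cam('top'); hs=t; cv2.imwrite('pics/t2.png',t)
E
```

```text
[ 0.49663391 -0.29520687  0.1394743 ] [[0.973, -0.23, 0.005], [-0.23, -0.973, -0.006], [0.006, 0.005, -1.0]] 0.022409942813238732 [ 0.3056307   0.21883764 -0.59138973]
```

View pics/w2.png

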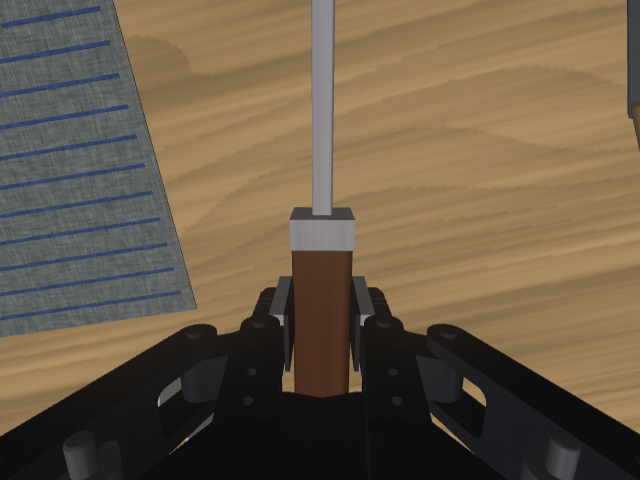

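The hook is held straight along tool x, with the ferrule front at about (322,220). I'll check its tip in the top view, and the stand too.

```bash
python3 - <<'E'
from h import *
d=np.load('w2.npz'); K,V,p,M=d['K'],d['V'],d['p'],d['M']
f=ray(322,221,.155,K,V); print('ferrule front, tool frame',(M.T@(f-p)).round(4))
P=world(d['z'],K,V); print(P[215:260:6,322].round(3).tolist())
t=cv2.imread('pics/t2.png'); c=np.load('top0.npz'); d0=cv2.absdiff(t[120:205,300:412],c['c'][120:205,300:412]).max(); print('stand diff',d0)
cv2.imwrite('pics/t2c.png',cv2.resize(t[170:330,420:560],None,fx=3.5,fy=3.5,interpolation=2))
E
```

```text
ferrule front, tool frame [ 0.0388 -0.0012 -0.0153]
[[0.535, -0.303, 0.148], [0.535, -0.303, 0.156], [0.532, -0.302, 0.156], [0.53, -0.302, 0.155], [0.528, -0.301, 0.154], [0.526, -0.301, 0.156], [0.523, -0.3, 0.153], [0.52, -0.3, 0.154]]
stand diff 15
```

View pics/t2c.png

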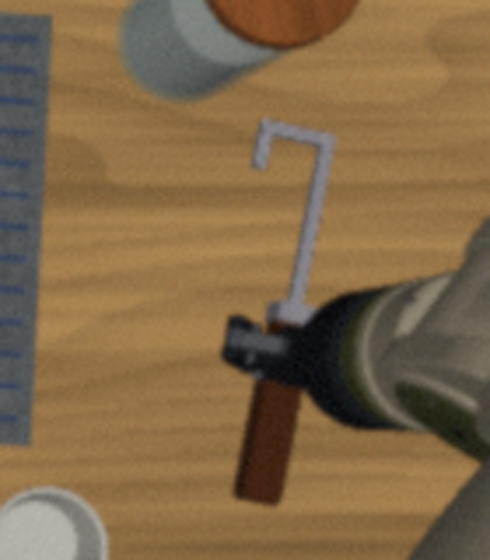

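```bash
python3 - <<'E'
from h import *
to(.5,-.009,.14,-.04); to(.580,-.009,.14,-.04)
E
```

```text
xyz [-60.3, -278.3, -4.8] turn [0.002, 0.0, -0.192] rows 7
xyz [17.5, -296.7, -4.8] turn [0.002, 0.0, -0.192] rows 8
```

Request:
apply_moves --rows '[{"xyz": [-60, -278, -2], "turn": [0.002, 0, -0.192], "grip": 0.15}, {"xyz": [-60, -278, -2], "turn": [0.002, 0, -0.192], "grip": 0.15}, {"xyz": [-60, -278, -2], "turn": [0.002, 0, -0.192], "grip": 0.15}, {"xyz": [-60, -278, -2], "turn": [0.002, 0, -0.192], "grip": 0.15}, {"xyz": [-60, -278, -2], "turn": [0.002, 0, -0.192], "grip": 0.15}, {"xyz": [-60, -278, -2], "turn": [0.002, 0, -0.192], "grip": 0.15}, {"xyz": [-60, -278, -2], "turn": [0.002, 0, -0.192], "grip": 0.15}, {"xyz": [-30, -286, -3], "turn": [0.002, 0, -0.192], "grip": 0.15}, {"xyz": [0, -292, -4], "turn": [0.002, 0, -0.192], "grip": 0.15}, {"xyz": [17, -297, -5], "turn": [0.002, 0, -0.192], "grip": 0.15}, {"xyz": [17, -297, -5], "turn": [0.002, 0, -0.192], "grip": 0.15}, {"xyz": [17, -297, -5], "turn": [0.002, 0, -0.192], "grip": 0.15}]'

```text
clock: 3.75
tcp_pos: [0.5791, -0.0086, 0.1381]
orientation: [-0.0, 1.0, -0.02, -0.002]
wrist_force: [-1.0, -0.3, -1.6]
finger_gap: 0.0225
grip_force: 59.6
```

```bash
python3 - <<'E'
from h import *
s,p,r=st(); print(p,r.as_matrix().round(3).tolist(),s['finger_gap'],s['wrist_force'])
c,z,K,V=cam('side'); c2,z2,K2,V2=cam('top')
print([proj(q,K2,V2).round(0) for q in [(.703,.005,.076)]],[proj(q,K,V).round(0) for q in [(.703,.005,.076)]])
x=np.hstack([cv2.resize(c2[120:260,290:440],(400,373),interpolation=2),cv2.resize(c[130:280,200:360],(398,373),interpolation=2)]); cv2.imwrite('pics/s3.png',x)
E
```

```text
[ 0.57905002 -0.00858935  0.13813788] [[0.999, -0.04, -0.004], [-0.04, -0.999, 0.0], [-0.004, -0.0, -1.0]] 0.022474052620927516 [-0.96578046 -0.32716243 -1.6397791 ]
[array([356., 186.])] [array([274., 183.])]
```

View pics/s3.png

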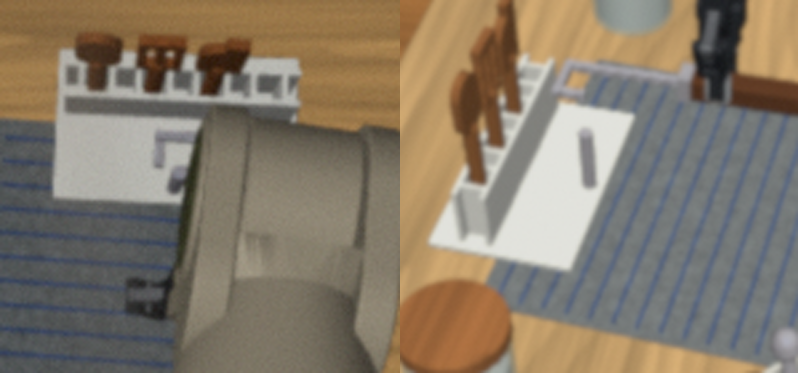

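The top view shows the lip tip at about (350,182), with the post just in front of it. I'll verify its lateral position by ray.

```bash
python3 - <<'E'
from h import *
d=np.load('top0.npz');K,V=d['K'],d['V']; print(ray(350,181.9,.145,K,V), ray(349,171,.145,K,V))
print('expected lip tip',np.array([.579,-.0086])+np.array([.119*.999+.038*.04, -.119*.04+.038]))
E
```

```text
[0.69731338 0.02322461 0.145     ] [0.72126893 0.0250862  0.145     ]
expected lip tip [0.699401 0.02464 ]
```

Request:
apply_moves --rows '[{"xyz": [1, 0, 25], "turn": [0, 0.004, 0], "grip": 0.15}, {"xyz": [1, 0, 45], "turn": [0, 0.004, 0], "grip": 0.15}, {"xyz": [1, 0, 60], "turn": [0, 0.004, 0], "grip": 0.15}, {"xyz": [1, 0, 75], "turn": [0, 0.004, 0], "grip": 0.15}, {"xyz": [1, 0, 90], "turn": [0, 0.004, 0], "grip": 0.15}, {"xyz": [1, 0, 103], "turn": [0, 0.004, 0], "grip": 0.15}, {"xyz": [1, 0, 113], "turn": [0, 0.004, 0], "grip": 0.15}, {"xyz": [1, 0, 113], "turn": [0, 0.004, 0], "grip": 0.15}]'

```text
clock: 4.52
tcp_pos: [0.578, -0.0089, 0.0253]
orientation: [-0.0, 1.0, -0.02, -0.0]
wrist_force: [0.2, 0.1, -1.6]
finger_gap: 0.0226
grip_force: 59.6
```

```bash
python3 - <<'E'
from h import *
s,p,r=st(); print(p,s['wrist_force'])
c,z,K,V=cam('side')
cv2.imwrite('pics/s4.png',cv2.resize(c[130:280,200:360],(480,450),interpolation=2))
to(.421,-.016,.025,-.04)
E
```

```text
[ 0.57797796 -0.00891677  0.02526445] [ 0.22532304  0.06251934 -1.55541198]
xyz [-157.6, 13.4, 1.4] turn [-0.0, -0.001, -0.001] rows 4
```

View pics/s4.png

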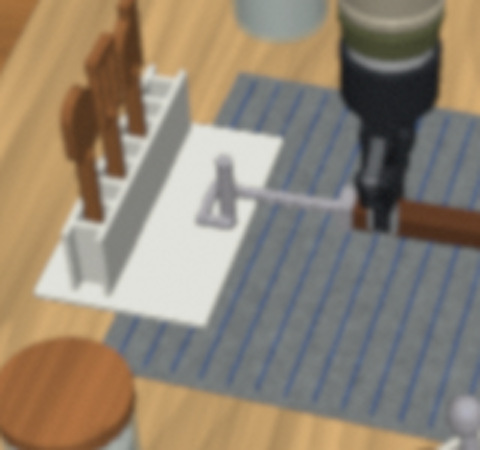

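Request:
apply_moves --rows '[{"xyz": [-4, 0, 0], "turn": [0, 0, 0], "grip": 0.15}, {"xyz": [-8, 0, 0], "turn": [0, 0, 0], "grip": 0.15}, {"xyz": [-12, 1, 0], "turn": [0, 0, 0], "grip": 0.15}, {"xyz": [-17, 1, 0], "turn": [0, 0, 0], "grip": 0.15}, {"xyz": [-23, 2, 0], "turn": [0, 0, 0], "grip": 0.15}, {"xyz": [-30, 2, 0], "turn": [0, 0, 0], "grip": 0.15}, {"xyz": [-38, 3, 0], "turn": [0, 0, 0], "grip": 0.15}, {"xyz": [-46, 4, 0], "turn": [0, 0, 0], "grip": 0.15}, {"xyz": [-54, 5, 0], "turn": [0, 0, 0], "grip": 0.15}, {"xyz": [-62, 5, 0], "turn": [0, 0, 0], "grip": 0.15}, {"xyz": [-70, 6, 0], "turn": [0, 0, 0], "grip": 0.15}, {"xyz": [-78, 7, 0], "turn": [0, 0, 0], "grip": 0.15}]'

```text
clock: 5.57
tcp_pos: [0.5023, -0.0129, 0.0277]
orientation: [0.0, 1.0, -0.02, 0.003]
wrist_force: [4.4, 0.1, 0.3]
finger_gap: 0.0228
grip_force: 59.7
```

Request:
apply_moves --rows '[{"xyz": [-8, 1, 0], "turn": [0, 0, 0], "grip": 0.15}, {"xyz": [-16, 1, 0], "turn": [0, 0, 0], "grip": 0.15}, {"xyz": [-24, 2, 0], "turn": [0, 0, 0], "grip": 0.15}, {"xyz": [-32, 3, 0], "turn": [0, 0, 0], "grip": 0.15}, {"xyz": [-40, 3, 0], "turn": [0, 0, 0], "grip": 0.15}, {"xyz": [-48, 4, 0], "turn": [0, 0, 0], "grip": 0.15}, {"xyz": [-56, 5, 0], "turn": [0, 0, 0], "grip": 0.15}, {"xyz": [-64, 5, 0], "turn": [0, 0, 0], "grip": 0.15}, {"xyz": [-70, 6, 0], "turn": [0, 0, 0], "grip": 0.15}, {"xyz": [-75, 6, 0], "turn": [0, 0, 0], "grip": 0.15}, {"xyz": [-79, 6, 0], "turn": [0, 0, 0], "grip": 0.15}, {"xyz": [-79, 6, 0], "turn": [0, 0, 0], "grip": 0.15}]'

```text
clock: 6.57
tcp_pos: [0.4223, -0.0156, 0.027]
orientation: [0.0, 1.0, -0.02, 0.002]
wrist_force: [2.2, 0.2, 1.1]
finger_gap: 0.0224
grip_force: 59.8
```

```bash
python3 - <<'E'
from h import *
s,p,r=st(); print(p,s['wrist_force'])
c,z,K,V=cam('side'); c2,z2,K2,V2=cam('top'); np.savez('top5.npz',c=c2,z=z2,K=K2,V=V2); np.savez('side5.npz',c=c,z=z,K=K,V=V)
cv2.imwrite('pics/s5.png',np.hstack([cv2.resize(c2[120:300,270:450],(400,400)),cv2.resize(c[100:310,180:390],(400,400))]))
E
```

```text
[ 0.422315   -0.01564122  0.02695043] [2.24496502 0.22349002 1.06047288]
```

View pics/s5.png

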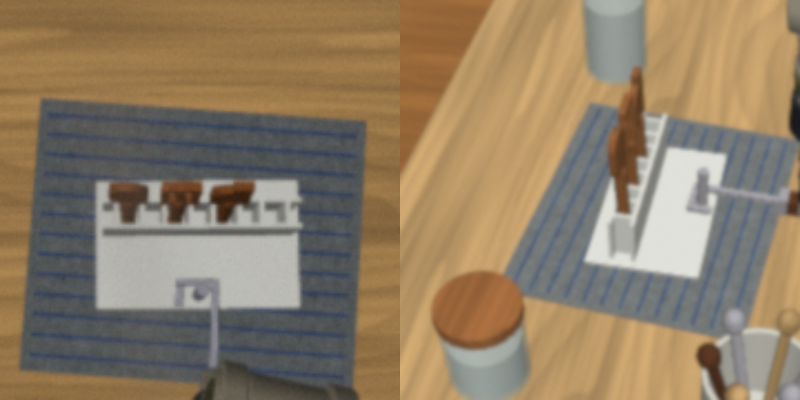

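The stand sits mid-mat: plate centre (198,244) in the crop against mat centre (195,240). Next I slacken, lift, and return the hook to the right side.

Request:
apply_moves --rows '[{"xyz": [4, 0, 0], "turn": [0, 0, 0], "grip": 0.15}, {"xyz": [9, 0, 0], "turn": [0, 0, 0], "grip": 0.15}, {"xyz": [9, 0, 0], "turn": [0, 0, 0], "grip": 0.15}, {"xyz": [9, 0, -15], "turn": [0, 0, 0], "grip": 0.15}, {"xyz": [9, 0, -35], "turn": [0, 0, 0], "grip": 0.15}, {"xyz": [9, 0, -60], "turn": [0, 0, 0], "grip": 0.15}, {"xyz": [9, 0, -85], "turn": [0, 0, 0], "grip": 0.15}, {"xyz": [9, 0, -110], "turn": [0, 0, 0], "grip": 0.15}, {"xyz": [9, 0, -120], "turn": [0, 0, 0], "grip": 0.15}, {"xyz": [9, 0, -120], "turn": [0, 0, 0], "grip": 0.15}]'

```text
clock: 7.5
tcp_pos: [0.4334, -0.0163, 0.1492]
orientation: [0.001, 1.0, -0.02, 0.004]
wrist_force: [-0.3, -0.1, -1.6]
finger_gap: 0.0226
grip_force: 59.6
```

```bash
python3 - <<'E'
from h import *
s,p,r=st(); print(p,s['wrist_force'])
to(.475,-.295,.14,-.228);to(.475,-.295,.0087,-.228)
c,z,K,V=cam('top');print(cv2.absdiff(c[150:255,310:410],np.load('top5.npz')['c'][150:255,310:410]).mean())
E
```

```text
[ 0.43336363 -0.01630756  0.14922438] [-0.25835834 -0.11568002 -1.56858719]
xyz [52.7, 276.8, 9.9] turn [0.0, -0.008, 0.188] rows 7
xyz [51.7, 276.7, 141.2] turn [0.0, -0.008, 0.188] rows 8
5.370984126984127
```

Request:
apply_moves --rows '[{"xyz": [52, 277, 8], "turn": [0, -0.008, 0.188], "grip": 0.15}, {"xyz": [52, 277, 8], "turn": [0, -0.008, 0.188], "grip": 0.15}, {"xyz": [52, 277, 8], "turn": [0, -0.008, 0.188], "grip": 0.15}, {"xyz": [52, 277, 8], "turn": [0, -0.008, 0.188], "grip": 0.15}, {"xyz": [52, 277, 8], "turn": [0, -0.008, 0.188], "grip": 0.15}, {"xyz": [52, 277, 8], "turn": [0, -0.008, 0.188], "grip": 0.15}, {"xyz": [52, 277, 8], "turn": [0, -0.008, 0.188], "grip": 0.15}, {"xyz": [52, 277, 8], "turn": [0, -0.008, 0.188], "grip": 0.15}, {"xyz": [52, 277, 40], "turn": [0, -0.008, 0.188], "grip": 0.15}, {"xyz": [52, 277, 70], "turn": [0, -0.008, 0.188], "grip": 0.15}, {"xyz": [52, 277, 95], "turn": [0, -0.008, 0.188], "grip": 0.15}, {"xyz": [52, 277, 115], "turn": [0, -0.008, 0.188], "grip": 0.15}]'

```text
clock: 8.55
tcp_pos: [0.4709, -0.2927, 0.0281]
orientation: [-0.002, 0.993, -0.114, -0.004]
wrist_force: [0.6, 0.2, -1.2]
finger_gap: 0.0229
grip_force: 59.7
```

```bash
python3 - <<'E'
from h import *
s,p,r=st(); print(p,s['wrist_force'],s['qvel'])
to(.475,-.295,.0087,-.228)
E
```

```text
[ 0.47092277 -0.29270134  0.02814109] [ 0.55091869  0.23583303 -1.24381966] [ 3.34596356e-03  2.52229395e-01 -2.61092412e-01 -5.24662774e-01
 -9.96314828e-04 -1.57730583e-04]
xyz [4.7, 1.4, 19.4] turn [-0.003, 0.009, -0.0] rows 1
```

Request:
apply_moves --rows '[{"xyz": [0, 0, 4], "turn": [0, 0.009, 0], "grip": 0.15}, {"xyz": [0, 0, 8], "turn": [0, 0.009, 0], "grip": 0.15}, {"xyz": [0, 0, 12], "turn": [0, 0.009, 0], "grip": 0.15}, {"xyz": [0, 0, 15], "turn": [0, 0.009, 0], "grip": 0.15}, {"xyz": [0, 0, 15], "turn": [0, 0.009, 0], "grip": 0.15}, {"xyz": [0, 0, 15], "turn": [0, 0.009, 0], "grip": 0.15}]'

```text
clock: 9.05
tcp_pos: [0.4739, -0.2953, 0.0182]
orientation: [0.001, 0.993, -0.114, 0.003]
wrist_force: [-0.1, 0.5, -0.9]
finger_gap: 0.0227
grip_force: 59.7
```

Request:
apply_moves --rows '[{"xyz": [0, 0, 3], "turn": [0, 0, 0], "grip": 0.15}, {"xyz": [0, 0, 6], "turn": [0, 0, 0], "grip": 0.15}, {"xyz": [0, 0, 9], "turn": [0, 0, 0], "grip": 0.15}, {"xyz": [0, 0, 9], "turn": [0, 0, 0], "grip": 0.15}, {"xyz": [0, 0, 9], "turn": [0, 0, 0], "grip": 0.15}]'

```text
clock: 9.47
tcp_pos: [0.4736, -0.2952, 0.0087]
orientation: [0.001, 0.993, -0.114, 0.003]
wrist_force: [-1.1, 0.9, 3.4]
finger_gap: 0.0228
grip_force: 60.1
```

Contact. Release and rise.

Request:
apply_moves --rows '[{"xyz": [0, 0, 0], "turn": [0, 0, 0], "grip": 0.4}, {"xyz": [0, 0, 0], "turn": [0, 0, 0], "grip": 0.6}, {"xyz": [0, 0, 0], "turn": [0, 0, 0], "grip": 0.6}, {"xyz": [0, 0, 0], "turn": [0, 0, 0], "grip": 0.6}, {"xyz": [0, 0, -25], "turn": [0, 0, 0], "grip": 0.6}, {"xyz": [0, 0, -65], "turn": [0, 0, 0], "grip": 0.6}, {"xyz": [0, 0, -105], "turn": [0, 0, 0], "grip": 0.6}, {"xyz": [0, 0, -145], "turn": [0, 0, 0], "grip": 0.6}, {"xyz": [0, 0, -185], "turn": [0, 0, 0], "grip": 0.6}, {"xyz": [0, 0, -225], "turn": [0, 0, 0], "grip": 0.6}, {"xyz": [0, 0, -265], "turn": [0, 0, 0], "grip": 0.6}, {"xyz": [0, 0, -265], "turn": [0, 0, 0], "grip": 0.6}]'

```text
clock: 10.47
tcp_pos: [0.4744, -0.2966, 0.2823]
orientation: [0.004, 0.993, -0.114, 0.008]
wrist_force: [0.3, -0.6, 1.3]
finger_gap: 0.0514
grip_force: 0.0
```

```bash
python3 - <<'E'
from h import *
s,p,r=st(); print(p)
c,z,K,V=cam('top'); P=world(z,K,V); hsv=cv2.cvtColor(c,cv2.COLOR_BGR2HSV); np.savez('top6.npz',c=c,z=z,K=K,V=V)
# crock crop with heights, stand
S=c[140:260,300:420]; C=c[255:345,175:265]
cv2.imwrite('pics/t6.png',np.hstack([cv2.resize(S,(380,380),interpolation=2),cv2.resize(C,(380,380),interpolation=2)]))
w=((hsv[...,1]<40)&(hsv[...,2]>150)).astype(np.uint8); q=np.zeros_like(w); q[150:270,290:430]=w[150:270,290:430]
cs=max(cv2.findContours(q,0,2)[0],key=cv2.contourArea); rr=cv2.minAreaRect(cs); print('stand',[ray(u,v,.008,K,V)[:2].round(3).tolist() for u,v in cv2.boxPoints(rr)])
q=(P[...,2]>.13)&(P[...,2]<.22); q[:150]=0;q[260:]=0;q[:,:300]=0;q[:,420:]=0
n,l,stt,ce=cv2.connectedComponentsWithStats(q.astype(np.uint8))
for i in range(1,n):
    if stt[i,4]>20:
        t=(l==i)&(P[...,2]>.175)&(P[...,2]<.2); print('ut',stt[i],np.median(P[l==i],0).round(3),'top',np.median(P[t],0).round(3), cv2.minAreaRect(np.float32(P[t][:,:2]*1000)))
E
```

```text
[ 0.47443622 -0.29664819  0.28225854]
stand [[0.678, 0.105], [0.679, -0.118], [0.542, -0.117], [0.54, 0.104]]
ut [316 201  19  12 176] [0.641 0.077 0.176] top [0.644 0.077 0.185] ((644.3621215820312, 77.36746215820312), (35.90155792236328, 9.761469841003418), 83.93342590332031)
ut [340 200  19  13 188] [0.641 0.028 0.183] top [0.644 0.029 0.188] ((644.5387573242188, 28.878360748291016), (37.635719299316406, 10.014358520507812), 86.30419921875)
ut [363 201  20  11 179] [ 0.64  -0.023  0.17 ] top [ 0.643 -0.029  0.188] ((644.0419921875, -24.52428436279297), (29.450023651123047, 9.378416061401367), 86.10366821289062)
```

View pics/t6.png

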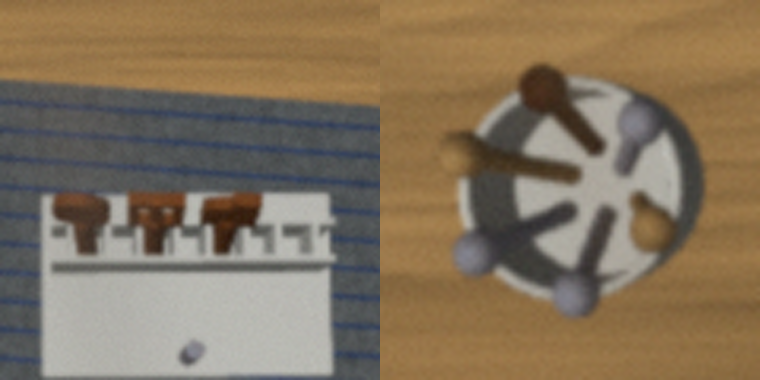

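The crop shows the stand square on the mat, with utensils at cols 80, 155 and 230. In the crock, six ladles lean outward like a bouquet, their feet ringed near the centre at about (604,182). Now the ladle geometry, to choose slots.

```bash
python3 - <<'E'
from h import *
d=np.load('top6.npz'); K,V=d['K'],d['V']; P=world(d['z'],K,V); C=np.array([.447,.3086])
f=lambda x,y:(175+(x-380)/380*90, 255+y/380*90)
heads=[(543,85),(458,152),(471,255),(575,295),(655,228),(638,120)]; feet=[(597,148),(577,173),(572,209),(609,211),(638,198),(622,172)]
for a,b in zip(heads,feet):
    u,v=f(*a); p=np.median(P[int(v)-1:int(v)+2,int(u)-1:int(u)+2].reshape(-1,3),0); h=ray(u,v,p[2]-.008,K,V)[:2]-C; g=ray(*f(*b),.014,K,V)[:2]-C
    print('head z%.3f r%.0f az%.0f'%(p[2],1e3*np.hypot(*h),np.degrees(np.arctan2(h[1],h[0]))),(h*1e3).round(),'foot r%.0f az%.0f'%(1e3*np.hypot(*g),np.degrees(np.arctan2(g[1],g[0]))),(g*1e3).round())
to(.640,.077,.30,np.pi/2)
print(env.get_state()['joint_pos'])
E
```

```text
head z0.150 r52 az8 [51.  7.] foot r20 az6 [20.  2.]
head z0.148 r53 az70 [18. 50.] foot r14 az66 [ 6. 13.]
head z0.152 r53 az129 [-33.  42.] foot r21 az132 [-14.  16.]
head z0.149 r54 az-169 [-53. -10.] foot r16 az-162 [-16.  -5.]
head z0.150 r54 az-112 [-20. -50.] foot r23 az-112 [ -8. -21.]
head z0.149 r53 az-51 [ 34. -41.] foot r14 az-63 [  6. -12.]
xyz [77.7, -401.0, -22.1] turn [0.016, -0.006, -1.799] rows 15
[-7.03610874e-01  2.60676612e-01  8.96350256e-02  1.38536832e+00
  2.45026372e-03  2.66613719e+00]
```

Request:
apply_moves --rows '[{"xyz": [78, -401, -22], "turn": [0.016, -0.006, -1.799], "grip": 0.6}, {"xyz": [78, -401, -22], "turn": [0.016, -0.006, -1.799], "grip": 0.6}, {"xyz": [78, -401, -22], "turn": [0.016, -0.006, -1.799], "grip": 0.6}, {"xyz": [78, -401, -22], "turn": [0.016, -0.006, -1.799], "grip": 0.6}, {"xyz": [78, -401, -22], "turn": [0.016, -0.006, -1.799], "grip": 0.6}, {"xyz": [78, -401, -22], "turn": [0.016, -0.006, -1.799], "grip": 0.6}, {"xyz": [78, -401, -22], "turn": [0.016, -0.006, -1.799], "grip": 0.6}, {"xyz": [78, -401, -22], "turn": [0.016, -0.006, -1.799], "grip": 0.6}, {"xyz": [78, -401, -22], "turn": [0.016, -0.006, -1.799], "grip": 0.6}, {"xyz": [78, -401, -22], "turn": [0.016, -0.006, -1.799], "grip": 0.6}, {"xyz": [78, -401, -22], "turn": [0.016, -0.006, -1.799], "grip": 0.6}, {"xyz": [78, -401, -22], "turn": [0.016, -0.006, -1.799], "grip": 0.6}]'

```text
clock: 11.52
tcp_pos: [0.6387, 0.0811, 0.2935]
orientation: [-0.005, 0.801, 0.598, -0.001]
wrist_force: [0.8, -0.9, 0.7]
finger_gap: 0.0516
grip_force: 0.0
```

```bash
python3 - <<'E'
from h import *
s,p,r=st(); print(p)
to(.640,.077,.30,np.pi/2)
E
```

```text
[0.63867627 0.08107134 0.2934795 ]
xyz [-3.5, 2.4, -6.6] turn [-0.009, -0.006, -0.289] rows 3
```

Request:
apply_moves --rows '[{"xyz": [-3, 2, -4], "turn": [-0.006, -0.006, -0.289], "grip": 0.6}, {"xyz": [-3, 2, -4], "turn": [-0.006, -0.006, -0.289], "grip": 0.6}, {"xyz": [-3, 2, -4], "turn": [-0.006, -0.006, -0.289], "grip": 0.6}, {"xyz": [-3, 2, -4], "turn": [-0.006, -0.006, -0.289], "grip": 0.6}, {"xyz": [-3, 2, -4], "turn": [-0.006, -0.006, -0.289], "grip": 0.6}]'

```text
clock: 11.93
tcp_pos: [0.6392, 0.0749, 0.2985]
orientation: [-0.001, 0.711, 0.703, -0.001]
wrist_force: [0.1, 0.3, 0.7]
finger_gap: 0.051
grip_force: 0.0
```

```bash
cat > ut.py <<'E'
from h import *
s,p,r=st(); print(p,np.degrees(np.arctan2(*r.as_matrix()[[1,0],[0,0]])))
c,z,K,V=cam('wrist'); cv2.imwrite('pics/ut.png',c)
P=world(z,K,V); hsv=cv2.cvtColor(c,cv2.COLOR_BGR2HSV)
q=(P[...,2]>.13)&(P[...,2]<.2)&(hsv[...,1]>90)&(P[...,0]>.6)&(P[...,0]<.70)&(abs(P[...,1])<.13)
n,l,stt,ce=cv2.connectedComponentsWithStats(q.astype(np.uint8))
for i in range(1,n):
    if stt[i,4]>60:
        Q=P[l==i]; t=Q[Q[:,2]>Q[:,2].max()-.006]; print('ut',stt[i],'top',t.mean(0).round(4),'n',len(t),[np.round(a,1) for a in cv2.minAreaRect(np.float32(t[:,:2]*1000))], 'all y',np.percentile(Q[:,1],[2,98]).round(3),'z',Q[:,2].max().round(3))
E
python3 ut.py
```

```text
[0.6392443  0.07488808 0.29848745] 89.3407953258252
ut [ 315  195   21  170 2341] top [0.6454 0.0302 0.187 ] n 1091 [array([645.2,  25. ]), array([129.9,  10.7]), np.float64(89.7)] all y [-0.037  0.096] z 0.19
```

View pics/ut.png

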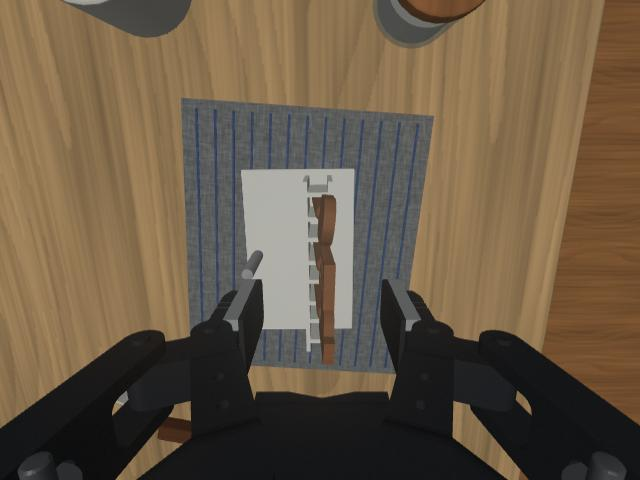

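The wrist view shows three heads in a line along y at image cols 322–335 (world x≈0.645); the spoon is the farthest at row ~218. Descend on the spoon.

```bash
python3 - <<'E'
from h import *
to(.643,.077,.149,np.pi/2)
E
```

```text
xyz [2.1, 3.9, 149.7] turn [-0.001, -0.0, -0.011] rows 4
```

Request:
apply_moves --rows '[{"xyz": [2, 4, 40], "turn": [0, 0, -0.011], "grip": 0.6}, {"xyz": [2, 4, 80], "turn": [0, 0, -0.011], "grip": 0.6}, {"xyz": [2, 4, 115], "turn": [0, 0, -0.011], "grip": 0.6}, {"xyz": [2, 4, 140], "turn": [0, 0, -0.011], "grip": 0.6}, {"xyz": [2, 4, 150], "turn": [0, 0, -0.011], "grip": 0.6}, {"xyz": [2, 4, 150], "turn": [0, 0, -0.011], "grip": 0.6}, {"xyz": [2, 4, 150], "turn": [0, 0, -0.011], "grip": 0.6}, {"xyz": [2, 4, 150], "turn": [0, 0, -0.011], "grip": 0.05}, {"xyz": [2, 4, 150], "turn": [0, 0, -0.011], "grip": 0.05}, {"xyz": [2, 4, 150], "turn": [0, 0, -0.011], "grip": 0.05}, {"xyz": [2, 4, 150], "turn": [0, 0, -0.011], "grip": 0.05}, {"xyz": [2, 4, 150], "turn": [0, 0, -0.011], "grip": 0.05}]' --force 40

```text
clock: 12.98
tcp_pos: [0.6421, 0.0769, 0.1515]
orientation: [-0.001, 0.707, 0.707, -0.001]
wrist_force: [-5.5, -0.4, 9.0]
finger_gap: 0.0086
grip_force: 38.8
```

Request:
apply_moves --rows '[{"xyz": [0, 0, -8], "turn": [0, 0, 0], "grip": 0.05}, {"xyz": [0, 0, -20], "turn": [0, 0, 0], "grip": 0.05}, {"xyz": [0, 0, -35], "turn": [0, 0, 0], "grip": 0.05}, {"xyz": [0, 0, -55], "turn": [0, 0, 0], "grip": 0.05}, {"xyz": [0, 0, -75], "turn": [0, 0, 0], "grip": 0.05}, {"xyz": [0, 0, -100], "turn": [0, 0, 0], "grip": 0.05}, {"xyz": [0, 0, -130], "turn": [0, 0, 0], "grip": 0.05}, {"xyz": [0, 0, -160], "turn": [0, 0, 0], "grip": 0.05}, {"xyz": [0, 0, -175], "turn": [0, 0, 0], "grip": 0.05}, {"xyz": [0, 0, -175], "turn": [0, 0, 0], "grip": 0.05}]'

```text
clock: 13.82
tcp_pos: [0.6453, 0.0769, 0.3303]
orientation: [0.003, 0.707, 0.707, 0.003]
wrist_force: [-0.3, -0.2, -1.0]
finger_gap: 0.0084
grip_force: 41.1
```

```bash
cat > held.py <<'E'
from h import *
import sys
s,p,r=st(); print(p,s['finger_gap'],s['wrist_force'])
c,z,K,V=cam('side'); c2,z2,K2,V2=cam('top'); cv2.imwrite('pics/side_l.png',c); cv2.imwrite('pics/top_l.png',c2); np.savez('side_l.npz',c=c,z=z,K=K,V=V); np.savez('top_l.npz',c=c2,z=z2,K=K2,V=V2)
P=world(z,K,V); hsv=cv2.cvtColor(c,cv2.COLOR_BGR2HSV)
q=(hsv[...,1]>70)&(abs(P[...,0]-p[0])<.05)&(abs(P[...,1]-p[1])<.05)&(P[...,2]<p[2]+.01)&(P[...,2]>p[2]-.17)
Q=P[q]; print(len(Q))
for a in np.arange(p[2]-.16,p[2]+.01,.02):
    k=Q[(Q[:,2]>=a)&(Q[:,2]<a+.02)]
    if len(k)>3: print(round(a+.01,3),len(k),(np.median(k,0)-p).round(4))
print('minz',Q[:,2].min(), np.percentile(Q[:,2],1))
# image-based axis of handle
E
python3 held.py; python3 -c "
from h import *
to(.4746,.3301,.326,np.radians(218))
to(.4525,.2740,.326,np.radians(99))
to(.4143,.3211,.326,np.radians(159))"
```

```text
[0.64534987 0.07686673 0.33034418] 0.008444562647337204 [-0.30720927 -0.1981941  -1.03771408]
451
0.18 29 [-0.0041 -0.0409 -0.1484]
0.2 47 [-0.0042 -0.0008 -0.1292]
0.22 57 [-4.400e-03  1.000e-04 -1.084e-01]
0.24 57 [-0.0034  0.0011 -0.0899]
0.26 56 [-0.0034  0.0023 -0.0717]
0.28 58 [-0.0029  0.0037 -0.0502]
0.3 52 [-0.0058  0.0043 -0.0314]
0.32 51 [-0.0055  0.0164 -0.01  ]
0.34 25 [-0.0028  0.0188  0.0054]
minz 0.1608131998570269 0.1628520531012909
xyz [253.4, -169.4, -1.0] turn [0.002, 0.003, -2.233] rows 18
xyz [197.3, -191.5, -1.1] turn [0.003, 0.0, -0.156] rows 7
xyz [244.5, -229.7, -1.1] turn [0.002, 0.001, -1.203] rows 10
```

Request:
apply_moves --rows '[{"xyz": [197, -191, -1], "turn": [0.003, 0.05, -0.156], "grip": 0.05}, {"xyz": [197, -191, -1], "turn": [0.003, 0.05, -0.156], "grip": 0.05}, {"xyz": [197, -191, -1], "turn": [0.003, 0.05, -0.156], "grip": 0.05}, {"xyz": [197, -191, -1], "turn": [0.003, 0.05, -0.156], "grip": 0.05}, {"xyz": [197, -191, -1], "turn": [0.003, 0.05, -0.156], "grip": 0.05}, {"xyz": [197, -191, -1], "turn": [0.003, 0.05, -0.156], "grip": 0.05}, {"xyz": [197, -191, -1], "turn": [0.003, 0.05, -0.156], "grip": 0.05}, {"xyz": [197, -191, -1], "turn": [0.003, 0.05, -0.156], "grip": 0.05}, {"xyz": [197, -191, -1], "turn": [0.003, 0.05, -0.156], "grip": 0.05}, {"xyz": [197, -191, -1], "turn": [0.003, 0.05, -0.156], "grip": 0.05}, {"xyz": [197, -191, -1], "turn": [0.003, 0.05, -0.156], "grip": 0.05}]'

```text
clock: 14.83
tcp_pos: [0.4529, 0.2729, 0.3247]
orientation: [-0.019, 0.65, 0.76, 0.016]
wrist_force: [-0.9, -0.0, -1.0]
finger_gap: 0.0088
grip_force: 41.2
```

```bash
python3 held.py; python3 -c "
from h import *
s,p,r=st();print(r.as_matrix().round(3))
to(.4525,.2740,.15,np.radians(99))
x=cv2.imread('pics/side_l.png');y=cv2.imread('pics/top_l.png')
cv2.imwrite('pics/v1.png',np.hstack([cv2.resize(x[190:360,290:460],(400,400)),cv2.resize(y[255:345,175:265],(400,400))]))"
```

```text
[0.45294868 0.27290358 0.32469668] 0.008766279002114609 [-0.85034967 -0.01871181 -0.99260856]
481
0.195 58 [-0.0034  0.0055 -0.1288]
0.215 64 [-0.0028  0.0052 -0.1111]
0.235 69 [-0.0031  0.0056 -0.0896]
0.255 71 [-0.0026  0.006  -0.0702]
0.275 76 [-0.0031  0.0054 -0.0507]
0.295 62 [-0.002   0.0053 -0.0311]
0.315 50 [-0.0031  0.0172 -0.008 ]
0.335 31 [-0.0051  0.0177  0.0057]
minz 0.18492589485085115 0.18757816509748756
[[-0.154  0.988 -0.008]
 [ 0.987  0.155  0.049]
 [ 0.05   0.    -0.999]]
xyz [-7.4, -0.5, 174.9] turn [0.0, -0.05, -0.002] rows 5
```

View pics/v1.png

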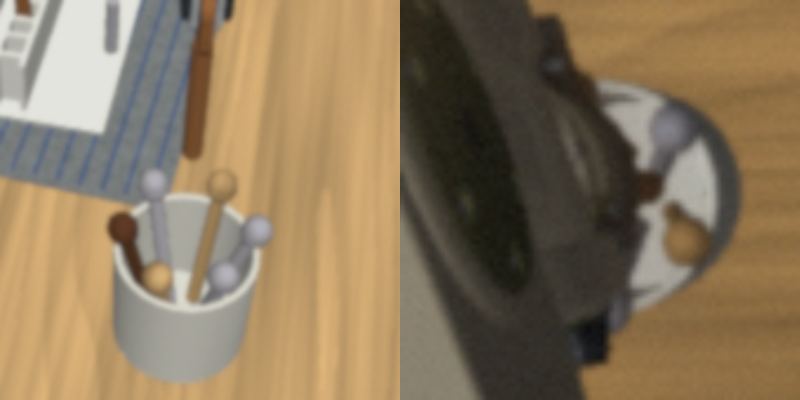

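The spoon hangs vertical over the gap at azimuth −81°. Lower it.

Request:
apply_moves --rows '[{"xyz": [-1, 0, 15], "turn": [0, 0, 0], "grip": 0.05}, {"xyz": [-1.5, 0, 30], "turn": [0, 0, 0], "grip": 0.05}, {"xyz": [-2, 0, 45], "turn": [0, 0, 0], "grip": 0.05}, {"xyz": [-3, 0, 60], "turn": [0, 0, 0], "grip": 0.05}, {"xyz": [-4, 0, 75], "turn": [0, 0, 0], "grip": 0.05}, {"xyz": [-4.5, 0, 90], "turn": [0, 0, 0], "grip": 0.05}, {"xyz": [-5, 0, 105], "turn": [0, 0, 0], "grip": 0.05}, {"xyz": [-6, 0, 120], "turn": [0, 0, 0], "grip": 0.05}, {"xyz": [-6, 0, 120], "turn": [0, 0, 0], "grip": 0.05}]'

```text
clock: 15.68
tcp_pos: [0.4515, 0.2722, 0.2022]
orientation: [-0.02, 0.65, 0.76, 0.014]
wrist_force: [0.3, 0.2, -2.2]
finger_gap: 0.0085
grip_force: 41.0
```

Request:
apply_moves --rows '[{"xyz": [-0.5, 0, 10], "turn": [0, 0, 0], "grip": 0.05}, {"xyz": [-1, 0, 20], "turn": [0, 0, 0], "grip": 0.05}, {"xyz": [-1.5, 0, 30], "turn": [0, 0, 0], "grip": 0.05}, {"xyz": [-2, 0, 38], "turn": [0, 0, 0], "grip": 0.05}, {"xyz": [-2, 0, 44], "turn": [0, 0, 0], "grip": 0.05}, {"xyz": [-2, 0, 49], "turn": [0, 0, 0], "grip": 0.05}, {"xyz": [-2, 0, 49], "turn": [0, 0, 0], "grip": 0.05}, {"xyz": [-2, 0, 49], "turn": [0, 0, 0], "grip": 0.05}]'

```text
clock: 16.35
tcp_pos: [0.4524, 0.2742, 0.1564]
orientation: [-0.019, 0.649, 0.76, 0.017]
wrist_force: [0.0, -0.4, -1.6]
finger_gap: 0.0086
grip_force: 41.2
```

Request:
apply_moves --rows '[{"xyz": [0, 0, 2], "turn": [0, 0, 0], "grip": 0.05}, {"xyz": [0, 0, 4], "turn": [0, 0, 0], "grip": 0.05}, {"xyz": [0, 0, 6], "turn": [0, 0, 0], "grip": 0.05}, {"xyz": [0, 0, 6], "turn": [0, 0, 0], "grip": 0.05}, {"xyz": [0, 0, 6], "turn": [0, 0, 0], "grip": 0.05}]'

```text
clock: 16.77
tcp_pos: [0.4537, 0.275, 0.154]
orientation: [-0.018, 0.649, 0.76, 0.019]
wrist_force: [-4.1, -2.2, 16.5]
finger_gap: 0.0084
grip_force: 43.8
```

Request:
apply_moves --rows '[{"xyz": [0, 0, -4], "turn": [0, 0, 0], "grip": 0.05}, {"xyz": [0, 0, -4], "turn": [0, 0, 0], "grip": 0.05}, {"xyz": [0, 0, -4], "turn": [0, 0, 0], "grip": 0.15}, {"xyz": [0, 0, -4], "turn": [0, 0, 0], "grip": 0.25}, {"xyz": [0, 0, -4], "turn": [0, 0, 0], "grip": 0.3}, {"xyz": [0, 0, -4], "turn": [0, 0, 0], "grip": 0.3}, {"xyz": [0.5, 0, -14], "turn": [0, 0, 0], "grip": 0.3}, {"xyz": [1.5, 0, -30], "turn": [0, 0, 0], "grip": 0.3}, {"xyz": [3, 0, -60], "turn": [0, 0, 0], "grip": 0.4}, {"xyz": [5, 0, -100], "turn": [0, 0, 0], "grip": 0.5}, {"xyz": [7, 0, -140], "turn": [0, 0, 0], "grip": 0.6}, {"xyz": [7, 0, -150], "turn": [0, 0, 0], "grip": 0.6}]'

```text
clock: 17.77
tcp_pos: [0.4542, 0.2747, 0.3079]
orientation: [-0.016, 0.649, 0.76, 0.021]
wrist_force: [0.5, 0.8, 1.4]
finger_gap: 0.0511
grip_force: 0.0
```

```bash
python3 -c "
from h import *
to(.643,.028,.30,np.pi/2)"
```

```text
xyz [-273.4, 147.7, -4.9] turn [0.006, -0.053, 0.157] rows 8
```

Request:
apply_moves --rows '[{"xyz": [-273, 148, -3], "turn": [0.006, -0.053, 0.157], "grip": 0.6}, {"xyz": [-273, 148, -3], "turn": [0.006, -0.053, 0.157], "grip": 0.6}, {"xyz": [-273, 148, -3], "turn": [0.006, -0.053, 0.157], "grip": 0.6}, {"xyz": [-273, 148, -3], "turn": [0.006, -0.053, 0.157], "grip": 0.6}, {"xyz": [-273, 148, -3], "turn": [0.006, -0.053, 0.157], "grip": 0.6}, {"xyz": [-273, 148, -3], "turn": [0.006, -0.053, 0.157], "grip": 0.6}, {"xyz": [-273, 148, -3], "turn": [0.006, -0.053, 0.157], "grip": 0.6}, {"xyz": [-273, 148, -3], "turn": [0.006, -0.053, 0.157], "grip": 0.6}, {"xyz": [-273, 148, -3], "turn": [0.006, -0.053, 0.157], "grip": 0.6}, {"xyz": [-273, 148, -3], "turn": [0.006, -0.053, 0.157], "grip": 0.6}, {"xyz": [-273, 148, -3], "turn": [0.006, -0.053, 0.157], "grip": 0.6}]'

```text
clock: 18.68
tcp_pos: [0.6408, 0.028, 0.2902]
orientation: [-0.002, 0.707, 0.707, -0.004]
wrist_force: [-0.2, -0.4, 0.5]
finger_gap: 0.0512
grip_force: 0.0
```

```bash
python3 ut.py; python3 - <<'E'
from h import *
a,z,K,V=cam('top'); b,z2,K2,V2=cam('side'); np.savez('top7.npz',c=a,z=z,K=K,V=V)
cv2.imwrite('pics/v2.png',np.hstack([cv2.resize(b[210:360,300:450],(400,400)),cv2.resize(a[255:345,175:265],(400,400))]))
P=world(z,K,V); q=(P[...,2]>.13)&(P[...,2]<.2); q[:150]=0;q[260:]=0;q[:,:300]=0;q[:,420:]=0
hsv=cv2.cvtColor(a,cv2.COLOR_BGR2HSV); w=((hsv[...,1]<40)&(hsv[...,2]>150)).astype(np.uint8); m=np.zeros_like(w); m[150:270,290:430]=w[150:270,290:430]
cs=max(cv2.findContours(m,0,2)[0],key=cv2.contourArea); print([ray(u,v,.008,K,V)[:2].round(3).tolist() for u,v in cv2.boxPoints(cv2.minAreaRect(cs))])
to(.643,.028,.149,np.pi/2)
E
```

```text
[0.64084114 0.02798421 0.29019337] 90.01463740028451
ut [ 317  197   22  122 1848] top [0.6481 0.0108 0.1872] n 938 [array([648.,   4.]), array([88.2,  9.6]), np.float64(87.8)] all y [-0.038  0.048] z 0.19
[[0.549, 0.11], [0.686, 0.101], [0.684, 0.067], [0.547, 0.076]]
xyz [-0.4, 3.5, 141.8] turn [-0.008, 0.003, 0.002] rows 4
```

View pics/v2.png

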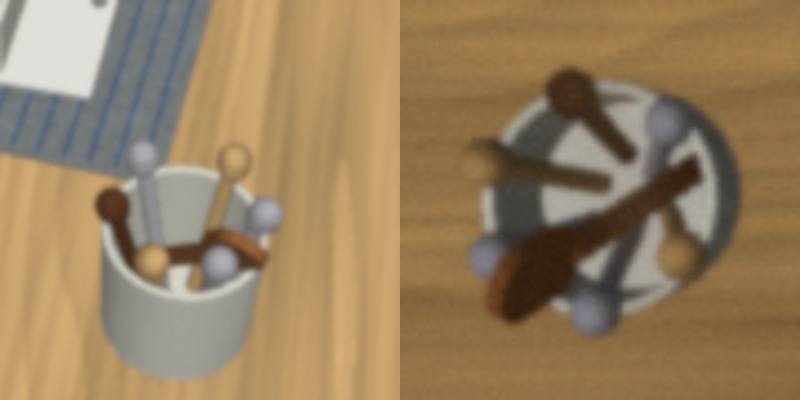

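The side and top crops show the spoon has fallen across the crock: foot right at (692,170), head at lower left (520,280) on the rim. I'll measure its axis and whether the foot is on the floor, and re-check the stand.

```bash
python3 - <<'E'
from h import *
d=np.load('top7.npz'); K,V=d['K'],d['V']; P=world(d['z'],K,V); C=np.array([.447,.3086,0])
f=lambda x,y:(175+(x-400)/400*90, 255+y/400*90)
for a in [(692,168),(685,174),(670,184),(650,195),(630,207),(610,220),(585,237),(560,255),(545,265),(530,275),(515,290),(500,300)]:
    u,v=f(*a); q=P[int(v),int(u)]-C; print(a,(q*1e3).round(0))
E
python3 ut.py >/dev/null; python3 - <<'E'
from h import *
c,z,K,V=cam('wrist'); P=world(z,K,V); hsv=cv2.cvtColor(c,cv2.COLOR_BGR2HSV)
w=((hsv[...,1]<40)&(hsv[...,2]>140)&(P[...,2]<.02)&(P[...,2]>-.01)&(abs(P[...,0]-.6)<.14)&(abs(P[...,1])<.15)).astype(np.uint8)
cs=max(cv2.findContours(w,0,2)[0],key=cv2.contourArea); print([ray(u,v,.008,K,V)[:2].round(3).tolist() for u,v in cv2.boxPoints(cv2.minAreaRect(cs))])
q=(P[...,2]>.066)&(P[...,2]<.082)&(P[...,0]<.60)&(P[...,0]>.5)&(abs(P[...,1])<.05); print('post',P[q].mean(0) if q.any() else None,q.sum())
E
```

```text
(692, 168) [ 15. -34.  40.]
(685, 174) [ 10. -32.  43.]
(670, 184) [  6. -26.  59.]
(650, 195) [  2. -18.  68.]
(630, 207) [-5. -9. 79.]
(610, 220) [-11.  -3.  95.]
(585, 237) [-19.   6. 115.]
(560, 255) [-27.  15. 125.]
(545, 265) [-31.  22. 134.]
(530, 275) [-34.  26. 145.]
(515, 290) [-42.  32. 152.]
(500, 300) [-46.  37. 159.]
[[0.527, -0.108], [0.549, 0.109], [0.686, 0.104], [0.684, -0.115]]
post [ 5.59201457e-01 -1.69206424e-04  7.44725708e-02] 158
```

The visible end of the handle is at z≈40 mm, so the foot is not fully down. I'll look closely and re-seat it with an outward lean.

```bash
python3 -c "
from h import *
to(.447,.309,.33,np.radians(130))"
```

```text
xyz [280.4, -193.5, -38.6] turn [-0.009, 0.001, -0.696] rows 9
```

Request:
apply_moves --rows '[{"xyz": [280, -193, -39], "turn": [-0.009, 0.001, -0.696], "grip": 0.6}, {"xyz": [280, -193, -39], "turn": [-0.009, 0.001, -0.696], "grip": 0.6}, {"xyz": [280, -193, -39], "turn": [-0.009, 0.001, -0.696], "grip": 0.6}, {"xyz": [280, -193, -39], "turn": [-0.009, 0.001, -0.696], "grip": 0.6}, {"xyz": [280, -193, -39], "turn": [-0.009, 0.001, -0.696], "grip": 0.6}, {"xyz": [280, -193, -39], "turn": [-0.009, 0.001, -0.696], "grip": 0.6}, {"xyz": [280, -193, -39], "turn": [-0.009, 0.001, -0.696], "grip": 0.6}, {"xyz": [280, -193, -39], "turn": [-0.009, 0.001, -0.696], "grip": 0.6}, {"xyz": [280, -193, -39], "turn": [-0.009, 0.001, -0.696], "grip": 0.6}, {"xyz": [280, -193, -39], "turn": [-0.009, 0.001, -0.696], "grip": 0.6}, {"xyz": [280, -193, -39], "turn": [-0.009, 0.001, -0.696], "grip": 0.6}]'

```text
clock: 19.85
tcp_pos: [0.448, 0.3082, 0.3302]
orientation: [0.0, 0.422, 0.906, 0.0]
wrist_force: [-1.1, -0.4, 0.4]
finger_gap: 0.0516
grip_force: 0.0
```

```bash
python3 - <<'E'
from h import *
s,p,r=st(); print(p)
c,z,K,V=cam('wrist'); cv2.imwrite('pics/w8.png',c[:,:]); np.savez('w8.npz',c=c,z=z,K=K,V=V)
E
```

```text
[0.44804191 0.30823604 0.33020491]
```

View pics/w8.png

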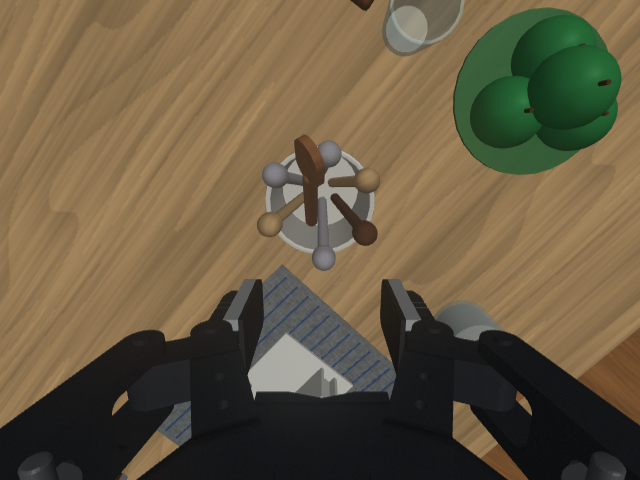

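The wrist view shows the spoon head at (310,160), its handle running to the foot at (312,222), resting between the ladles at (275,175) and (329,153). That was my last picture, so I work from numbers from here: fit the head plane and axis from depth.

```bash
cat > sp.py <<'E'
from h import *
C=np.array([.447,.3086,0])
def spoon(f='w8.npz',win=(120,235,285,335)):
    d=np.load(f); K,V,c=d['K'],d['V'],d['c']; P=world(d['z'],K,V)-C; hsv=cv2.cvtColor(c,cv2.COLOR_BGR2HSV)
    m=(hsv[...,1]>100)&(hsv[...,2]>30)&(hsv[...,2]<140)&((hsv[...,0]<14))
    k=np.zeros_like(m); k[win[0]:win[1],win[2]:win[3]]=True; m&=k&(P[...,2]>.01)
    n,l,stt,ce=cv2.connectedComponentsWithStats(m.astype(np.uint8)); i=1+stt[1:,4].argmax(); return P[l==i]*1e3,stt[i],l==i
if __name__=='__main__':
    Q,b,_=spoon(); print(b,len(Q))
    for a in range(10,180,12):
        k=Q[(Q[:,2]>=a)&(Q[:,2]<a+12)]
        if len(k)>3: print(a+6,len(k),np.median(k,0).round(0),k.std(0).round(1))
    c=np.median(Q,0); u=np.linalg.svd(Q-c,full_matrices=False)[2][0]; u*=np.sign(u[2]); s=(Q-c)@u; print('axis',u.round(3),'span',s.min(),s.max(),'ends',(c+u*s.min()).round(),(c+u*s.max()).round())
    H=Q[s>s.max()-45]; hc=H.mean(0); S=np.linalg.svd(H-hc,full_matrices=False); print('head',hc.round(0),S[1]/np.sqrt(len(H)),S[2].round(2))
E
python3 sp.py
```

```text
[ 295  135   30   91 1251] 1251
28 38 [ 19. -39.  28.] [3.6 3.2 3.2]
40 43 [ 14. -33.  40.] [3.9 3.  3.6]
52 50 [  8. -26.  52.] [3.8 3.3 3.2]
64 45 [  3. -18.  64.] [3.9 3.5 3.2]
76 66 [ -3. -12.  76.] [3.9 3.3 3.6]
88 65 [-8. -5. 89.] [4.  3.6 3.4]
100 69 [-14.   1.  99.] [4.2 2.7 3.4]
112 107 [-27.  10. 113.] [7.8 4.3 3.1]
124 96 [-35.  19. 125.] [11.4  4.5  3.2]
136 156 [-30.  23. 136.] [13.1  4.7  3.5]
148 218 [-37.  31. 150.] [12.8  6.4  3.3]
160 287 [-36.  37. 157.] [7.  3.7 1.7]
axis [-0.267  0.383  0.884] span -135.85555775990386 315.27353086356936 ends [  9. -30.  14.] [-111.  143.  413.]
head [-42.  53. 473.] [6.0708798e-14 3.1581721e-30 0.0000000e+00] [[ 0.    0.35 -0.94]
 [ 0.    0.94  0.35]
 [ 1.    0.    0.  ]]
```

The foot's lowest edge is at about 12 mm, so the spoon is on the crock floor, leaning 36° between the ladles: fully in. The two others go into gaps at azimuth −21° and 38°, leaning outward. Pick the slotted one.

```bash
python3 -c "
from h import *
to(.646,.029,.28,np.radians(90))"
```

```text
xyz [-340.2, -27.4, 49.9] turn [0.0, -0.0, 0.697] rows 9
```

Request:
apply_moves --rows '[{"xyz": [-340, -27, 50], "turn": [0, 0, 0.697], "grip": 0.6}, {"xyz": [-340, -27, 50], "turn": [0, 0, 0.697], "grip": 0.6}, {"xyz": [-340, -27, 50], "turn": [0, 0, 0.697], "grip": 0.6}, {"xyz": [-340, -27, 50], "turn": [0, 0, 0.697], "grip": 0.6}, {"xyz": [-340, -27, 50], "turn": [0, 0, 0.697], "grip": 0.6}, {"xyz": [-340, -27, 50], "turn": [0, 0, 0.697], "grip": 0.6}, {"xyz": [-340, -27, 50], "turn": [0, 0, 0.697], "grip": 0.6}, {"xyz": [-340, -27, 50], "turn": [0, 0, 0.697], "grip": 0.6}, {"xyz": [-340, -27, 50], "turn": [0, 0, 0.697], "grip": 0.6}, {"xyz": [-340, -27, 50], "turn": [0, 0, 0.697], "grip": 0.6}, {"xyz": [-340, -27, 50], "turn": [0, 0, 0.697], "grip": 0.6}, {"xyz": [-340, -27, 50], "turn": [0, 0, 0.697], "grip": 0.6}]'

```text
clock: 20.9
tcp_pos: [0.6453, 0.0292, 0.2796]
orientation: [-0.001, 0.708, 0.706, -0.0]
wrist_force: [-0.7, -0.1, 0.2]
finger_gap: 0.0512
grip_force: 0.0
```

```bash
python3 ut.py; python3 -c "
from h import *
to(.646,.029,.149,np.radians(90))"
```

```text
[0.64533132 0.02917483 0.27957984] 89.89823314163432
ut [ 311  201   21  127 1926] top [0.6482 0.0113 0.1873] n 994 [array([647.9,   4.2]), array([88.1,  9.4]), np.float64(87.7)] all y [-0.037  0.048] z 0.19
xyz [-1.0, 0.8, 131.0] turn [-0.001, -0.001, -0.001] rows 4
```

Request:
apply_moves --rows '[{"xyz": [-1, 1, 35], "turn": [0, 0, 0], "grip": 0.6}, {"xyz": [-1, 1, 70], "turn": [0, 0, 0], "grip": 0.6}, {"xyz": [-1, 1, 100], "turn": [0, 0, 0], "grip": 0.6}, {"xyz": [-1, 1, 122], "turn": [0, 0, 0], "grip": 0.6}, {"xyz": [-1, 1, 131], "turn": [0, 0, 0], "grip": 0.6}, {"xyz": [-1, 1, 131], "turn": [0, 0, 0], "grip": 0.6}, {"xyz": [-1, 1, 131], "turn": [0, 0, 0], "grip": 0.3}, {"xyz": [-1, 1, 131], "turn": [0, 0, 0], "grip": 0.05}, {"xyz": [-1, 1, 131], "turn": [0, 0, 0], "grip": 0.05}, {"xyz": [-1, 1, 131], "turn": [0, 0, 0], "grip": 0.05}, {"xyz": [-1, 1, 131], "turn": [0, 0, 0], "grip": 0.05}, {"xyz": [-1, 1, 131], "turn": [0, 0, 0], "grip": 0.05}]' --force 40

```text
clock: 21.95
tcp_pos: [0.6454, 0.0287, 0.1508]
orientation: [-0.001, 0.707, 0.707, -0.001]
wrist_force: [-6.5, -0.2, 8.7]
finger_gap: 0.009
grip_force: 38.8
```

Request:
apply_moves --rows '[{"xyz": [0, 0, -8], "turn": [0, 0, 0], "grip": 0.05}, {"xyz": [0, 0, -20], "turn": [0, 0, 0], "grip": 0.05}, {"xyz": [0, 0, -35], "turn": [0, 0, 0], "grip": 0.05}, {"xyz": [0, 0, -55], "turn": [0, 0, 0], "grip": 0.05}, {"xyz": [0, 0, -75], "turn": [0, 0, 0], "grip": 0.05}, {"xyz": [0, 0, -100], "turn": [0, 0, 0], "grip": 0.05}, {"xyz": [0, 0, -130], "turn": [0, 0, 0], "grip": 0.05}, {"xyz": [0, 0, -160], "turn": [0, 0, 0], "grip": 0.05}, {"xyz": [0, 0, -185], "turn": [0, 0, 0], "grip": 0.05}, {"xyz": [0, 0, -185], "turn": [0, 0, 0], "grip": 0.05}]'

```text
clock: 22.78
tcp_pos: [0.6487, 0.0283, 0.3411]
orientation: [0.004, 0.707, 0.707, 0.004]
wrist_force: [-0.4, -0.6, -0.2]
finger_gap: 0.0086
grip_force: 40.1
```

```bash
python3 held.py; python3 -c "
from h import *
C=np.array([.447,.3086]);a=np.radians(-21);q=C+.045*np.array([np.cos(a),np.sin(a)]);print(q)
to(q[0],q[1],.335,np.radians(159))"
```

```text
[0.6487179  0.02828189 0.34112862] 0.008611119421575957 [-0.37855556 -0.57966896 -0.18401057]
400
0.191 6 [-0.004  -0.0263 -0.1473]
0.211 54 [-0.0042 -0.0026 -0.1298]
0.231 48 [-0.003  -0.0018 -0.1102]
0.251 53 [-0.0038 -0.0005 -0.0913]
0.271 48 [-0.0031  0.001  -0.069 ]
0.291 59 [-0.0041  0.0021 -0.0492]
0.311 48 [-0.0054  0.0083 -0.0262]
0.331 52 [-0.004   0.0142 -0.0117]
0.351 22 [-0.0026  0.0163  0.0049]
minz 0.17151624243004235 0.1738743357574218
[0.48901112 0.29247344]
xyz [264.0, -159.1, 0.1] turn [0.004, 0.002, -1.205] rows 10
```

```bash
python3 -c "
from h import *
print((R.from_rotvec([.004,.002,-1.205])*R.from_rotvec([0,.175,0])).as_rotvec())"
```

```text
[ 0.10941629  0.15527278 -1.20145244]
```

Request:
apply_moves --rows '[{"xyz": [264, -159, 0], "turn": [0.11, 0.155, -1.201], "grip": 0.05}, {"xyz": [264, -159, 0], "turn": [0.11, 0.155, -1.201], "grip": 0.05}, {"xyz": [264, -159, 0], "turn": [0.11, 0.155, -1.201], "grip": 0.05}, {"xyz": [264, -159, 0], "turn": [0.11, 0.155, -1.201], "grip": 0.05}, {"xyz": [264, -159, 0], "turn": [0.11, 0.155, -1.201], "grip": 0.05}, {"xyz": [264, -159, 0], "turn": [0.11, 0.155, -1.201], "grip": 0.05}, {"xyz": [264, -159, 0], "turn": [0.11, 0.155, -1.201], "grip": 0.05}, {"xyz": [264, -159, 0], "turn": [0.11, 0.155, -1.201], "grip": 0.05}, {"xyz": [264, -159, 0], "turn": [0.11, 0.155, -1.201], "grip": 0.05}, {"xyz": [264, -159, 0], "turn": [0.11, 0.155, -1.201], "grip": 0.05}, {"xyz": [264, -159, 0], "turn": [0.11, 0.155, -1.201], "grip": 0.05}, {"xyz": [264, -159, 0], "turn": [0.11, 0.155, -1.201], "grip": 0.05}]'

```text
clock: 23.88
tcp_pos: [0.488, 0.2926, 0.3325]
orientation: [-0.089, 0.183, 0.979, 0.015]
wrist_force: [-1.0, 0.2, -0.2]
finger_gap: 0.0086
grip_force: 40.0
```

```bash
python3 held.py; python3 -c "
from h import *
s,p,r=st();M=r.as_matrix();print(M.round(3).tolist())
for dz in(.3-.335,.20-.335,.155-.335): print(dz,(M.T@(np.array([.489,.2925,p[2]+dz])-p)*1e3).round(1))"
```

```text
[0.48797812 0.29263474 0.33245371] 0.00860773881287609 [-0.9710436   0.18837442 -0.24606701]
681
0.202 54 [-0.0171  0.0101 -0.1282]
0.222 69 [-0.0155  0.0091 -0.1099]
0.242 72 [-0.0123  0.0088 -0.0899]
0.262 74 [-0.0099  0.0084 -0.0704]
0.282 79 [-0.0075  0.0075 -0.05  ]
0.302 149 [-0.0019  0.0059 -0.0257]
0.322 144 [-0.0061  0.0047 -0.013 ]
0.342 40 [-0.0122  0.0075  0.0051]
minz 0.19439700042885655 0.1989801183493294
[[-0.917, 0.361, -0.168], [0.356, 0.932, 0.062], [0.179, -0.003, -0.984]]
-0.03500000000000003 [-7.1  0.6 34.3]
-0.135 [-25.    0.9 132.7]
-0.18000000000000002 [-33.    1.1 176.9]
```

Request:
apply_moves --rows '[{"xyz": [-3, 0, 15], "turn": [0, 0, 0], "grip": 0.05}, {"xyz": [-5, 0, 30], "turn": [0, 0, 0], "grip": 0.05}, {"xyz": [-8, 0, 44], "turn": [0, 0, 0], "grip": 0.05}, {"xyz": [-11, 0, 59], "turn": [0, 0, 0], "grip": 0.05}, {"xyz": [-13, 0, 74], "turn": [0, 0, 0], "grip": 0.05}, {"xyz": [-16, 0, 88], "turn": [0, 0, 0], "grip": 0.05}, {"xyz": [-19, 0, 103], "turn": [0, 0, 0], "grip": 0.05}, {"xyz": [-22, 0, 118], "turn": [0, 0, 0], "grip": 0.05}, {"xyz": [-22, 0, 118], "turn": [0, 0, 0], "grip": 0.05}]'

```text
clock: 24.73
tcp_pos: [0.4872, 0.2913, 0.2109]
orientation: [-0.09, 0.183, 0.979, 0.014]
wrist_force: [0.4, 0.6, -0.5]
finger_gap: 0.0086
grip_force: 39.9
```

Request:
apply_moves --rows '[{"xyz": [-2, 0, 10], "turn": [0, 0, 0], "grip": 0.05}, {"xyz": [-4, 0, 20], "turn": [0, 0, 0], "grip": 0.05}, {"xyz": [-5, 0, 29], "turn": [0, 0, 0], "grip": 0.05}, {"xyz": [-7, 0, 38], "turn": [0, 0, 0], "grip": 0.05}, {"xyz": [-8, 0, 46], "turn": [0, 0, 0], "grip": 0.05}, {"xyz": [-9, 0, 51], "turn": [0, 0, 0], "grip": 0.05}, {"xyz": [-9, 0, 51], "turn": [0, 0, 0], "grip": 0.05}, {"xyz": [-9, 0, 51], "turn": [0, 0, 0], "grip": 0.05}]'

```text
clock: 25.4
tcp_pos: [0.4877, 0.292, 0.1616]
orientation: [-0.089, 0.182, 0.979, 0.015]
wrist_force: [0.6, -1.1, -0.2]
finger_gap: 0.0086
grip_force: 39.9
```

Request:
apply_moves --rows '[{"xyz": [-0.4, 0, 3], "turn": [0, 0, 0], "grip": 0.05}, {"xyz": [-1, 0, 6], "turn": [0, 0, 0], "grip": 0.05}, {"xyz": [-1.5, 0, 8], "turn": [0, 0, 0], "grip": 0.05}, {"xyz": [-1.5, 0, 8], "turn": [0, 0, 0], "grip": 0.05}]'

```text
clock: 25.73
tcp_pos: [0.488, 0.292, 0.1534]
orientation: [-0.089, 0.182, 0.979, 0.015]
wrist_force: [1.0, -1.5, -0.5]
finger_gap: 0.0086
grip_force: 40.0
```

Request:
apply_moves --rows '[{"xyz": [-0.3, 0, 2], "turn": [0, 0, 0], "grip": 0.05}, {"xyz": [-0.5, 0, 3], "turn": [0, 0, 0], "grip": 0.05}, {"xyz": [-0.5, 0, 3], "turn": [0, 0, 0], "grip": 0.05}, {"xyz": [-0.5, 0, 3], "turn": [0, 0, 0], "grip": 0.05}]'

```text
clock: 26.07
tcp_pos: [0.4884, 0.2922, 0.1527]
orientation: [-0.088, 0.182, 0.979, 0.016]
wrist_force: [-0.8, -0.8, 9.1]
finger_gap: 0.0084
grip_force: 41.3
```

Request:
apply_moves --rows '[{"xyz": [0, 0, -2], "turn": [0, 0, 0], "grip": 0.05}, {"xyz": [0, 0, -2], "turn": [0, 0, 0], "grip": 0.12}, {"xyz": [0, 0, -2], "turn": [0, 0, 0], "grip": 0.2}, {"xyz": [0, 0, -2], "turn": [0, 0, 0], "grip": 0.28}, {"xyz": [0, 0, -2], "turn": [0, 0, 0], "grip": 0.3}, {"xyz": [0, 0, -2], "turn": [0, 0, 0], "grip": 0.3}, {"xyz": [0, 0, -12], "turn": [0, 0, 0], "grip": 0.3}, {"xyz": [0, 0, -28], "turn": [0, 0, 0], "grip": 0.3}, {"xyz": [0, 0, -60], "turn": [0, 0, 0], "grip": 0.4}, {"xyz": [0, 0, -100], "turn": [0, 0, 0], "grip": 0.5}, {"xyz": [0, 0, -135], "turn": [0, 0, 0], "grip": 0.6}, {"xyz": [0, 0, -150], "turn": [0, 0, 0], "grip": 0.6}]'

```text
clock: 27.07
tcp_pos: [0.5149, 0.2828, 0.3041]
orientation: [-0.085, 0.182, 0.979, 0.017]
wrist_force: [0.1, 0.2, -0.1]
finger_gap: 0.051
grip_force: 0.0
```

```bash
python3 -c "
from h import *
to(.646,-.021,.28,np.radians(90))"
```

```text
xyz [-232.1, -236.5, -16.8] turn [-0.103, -0.154, 1.2] rows 10
```

Request:
apply_moves --rows '[{"xyz": [-232, -237, -17], "turn": [-0.103, -0.154, 1.2], "grip": 0.6}, {"xyz": [-232, -237, -17], "turn": [-0.103, -0.154, 1.2], "grip": 0.6}, {"xyz": [-232, -237, -17], "turn": [-0.103, -0.154, 1.2], "grip": 0.6}, {"xyz": [-232, -237, -17], "turn": [-0.103, -0.154, 1.2], "grip": 0.6}, {"xyz": [-232, -237, -17], "turn": [-0.103, -0.154, 1.2], "grip": 0.6}, {"xyz": [-232, -237, -17], "turn": [-0.103, -0.154, 1.2], "grip": 0.6}, {"xyz": [-232, -237, -17], "turn": [-0.103, -0.154, 1.2], "grip": 0.6}, {"xyz": [-232, -237, -17], "turn": [-0.103, -0.154, 1.2], "grip": 0.6}, {"xyz": [-232, -237, -17], "turn": [-0.103, -0.154, 1.2], "grip": 0.6}, {"xyz": [-232, -237, -17], "turn": [-0.103, -0.154, 1.2], "grip": 0.6}, {"xyz": [-232, -237, -17], "turn": [-0.103, -0.154, 1.2], "grip": 0.6}, {"xyz": [-232, -237, -17], "turn": [-0.103, -0.154, 1.2], "grip": 0.6}]'

```text
clock: 28.07
tcp_pos: [0.6441, -0.0215, 0.2749]
orientation: [-0.001, 0.706, 0.708, -0.003]
wrist_force: [-0.4, -0.0, -0.7]
finger_gap: 0.0511
grip_force: 0.0
```

```bash
python3 ut.py; cat > crock.py <<'E'
from h import *
C=np.array([.447,.3086,0])
for n in('top','side'):
    c,z,K,V=cam(n); P=(world(z,K,V)-C)*1e3; hsv=cv2.cvtColor(c,cv2.COLOR_BGR2HSV)
    near=(np.hypot(P[...,0],P[...,1])<110)&(P[...,2]>8)&(P[...,2]<230)
    w=near&(abs(P[...,2]-110)<6)&(hsv[...,1]<40)&(hsv[...,2]>150); X=P[w][:,:2]; X=X[abs(np.hypot(*X.T)-54)<10]
    A=np.c_[2*X,np.ones(len(X))]; sol=np.linalg.lstsq(A,(X**2).sum(1),rcond=None)[0]; print(n,'rim dc',sol[:2].round(1),np.sqrt(sol[2]+sol[:2]@sol[:2]).round(1))
    b=near&(hsv[...,1]>100)&(hsv[...,0]<13)&(hsv[...,2]<150)&(hsv[...,2]>20)
    m,l,s,_=cv2.connectedComponentsWithStats(b.astype(np.uint8))
    for i in range(1,m):
        Q=P[l==i]
        if len(Q)<15: continue
        print(' comp',s[i][:5].tolist())
        for a in range(10,230,20):
            k=Q[(Q[:,2]>=a)&(Q[:,2]<a+20)]
            if len(k)>3: print('   ',a+10,len(k),np.median(k[:,:2],0).round(0).tolist(),k[:,:2].std(0).round(0).tolist(),'zmax',k[:,2].max().round())
    np.savez('ck_%s.npz'%n,c=c,z=z,K=K,V=V)
E
python3 crock.py
```

```text
[ 0.64408586 -0.02151472  0.27491675] 90.18860681863178
ut [260 185  51  28 905] top [0.6213 0.0043 0.1874] n 390 [array([621.2,   4.1]), array([ 9.4, 19.1]), np.float64(82.1)] all y [-0.    0.01] z 0.191
top rim dc [-0.3  0.1] 54.6
 comp [219, 269, 10, 9, 28]
    140 6 [51.0, -20.0] [2.0, 1.0] zmax 140.0
    180 17 [54.0, -23.0] [5.0, 3.0] zmax 189.0
    200 4 [49.0, -19.0] [5.0, 3.0] zmax 193.0
 comp [208, 273, 8, 8, 25]
    140 10 [46.0, 10.0] [5.0, 4.0] zmax 150.0
    160 15 [49.0, 9.0] [4.0, 3.0] zmax 156.0
 comp [194, 305, 26, 18, 130]
    100 10 [-15.0, 5.0] [2.0, 2.0] zmax 109.0
    120 30 [-25.0, 12.0] [6.0, 4.0] zmax 130.0
    140 50 [-26.0, 23.0] [9.0, 5.0] zmax 150.0
    160 40 [-34.0, 34.0] [6.0, 4.0] zmax 166.0
side rim dc [-3.   0.8] 54.6
 comp [337, 280, 13, 29, 173]
    80 8 [34.0, 11.0] [2.0, 1.0] zmax 90.0
    100 31 [36.0, 12.0] [3.0, 2.0] zmax 110.0
    120 23 [40.0, 12.0] [2.0, 3.0] zmax 130.0
    140 103 [46.0, 15.0] [5.0, 5.0] zmax 150.0
    160 8 [49.0, 10.0] [3.0, 3.0] zmax 152.0
```

The slotted spatula stands well and the crock has not moved. The last utensil has shifted, so the stand was knocked; locate it again.

```bash
cat > stand.py <<'E'
from h import *
for n in('wrist','top'):
    c,z,K,V=cam(n); P=world(z,K,V); hsv=cv2.cvtColor(c,cv2.COLOR_BGR2HSV)
    roi=(abs(P[...,0]-.6)<.2)&(abs(P[...,1])<.2)
    w=(roi&(hsv[...,1]<40)&(hsv[...,2]>140)&(P[...,2]>-.01)&(P[...,2]<.09)).astype(np.uint8)
    cs=max(cv2.findContours(w,0,2)[0],key=cv2.contourArea); b=cv2.minAreaRect(cs); print(n,[ray(u,v,.008,K,V)[:2].round(3).tolist() for u,v in cv2.boxPoints(b)])
    q=roi&(P[...,2]>.13)&(P[...,2]<.205)&(hsv[...,1]>90)&(hsv[...,0]<20); m,l,s,_=cv2.connectedComponentsWithStats(q.astype(np.uint8))
    if m<2: continue
    i=1+s[1:,4].argmax(); Q=P[l==i]; t=Q[Q[:,2]>np.percentile(Q[:,2],98)-.008]; print(' head',len(Q),s[i].tolist(),'top',t.mean(0).round(4),[np.round(a,1) for a in cv2.minAreaRect(np.float32(t[:,:2]*1000))])
    for a in np.arange(.13,.2,.02):
        k=Q[(Q[:,2]>=a)&(Q[:,2]<a+.02)]
        if len(k)>5: print('  z%.2f'%(a+.01),len(k),[np.round(x,1) for x in cv2.minAreaRect(np.float32(k[:,:2]*1000))])
    p=roi&(P[...,2]>.066)&(P[...,2]<.082)&(hsv[...,1]<90); 
    mm,ll,ss,_=cv2.connectedComponentsWithStats(p.astype(np.uint8))
    for i in range(1,mm):
        if ss[i,4]>5: k=P[ll==i]; print(' z70-80 comp',ss[i,4],k.mean(0).round(3),[np.round(x,0).tolist() if not np.isscalar(x) else round(x) for x in cv2.minAreaRect(np.float32(k[:,:2]*1000))])
E
python3 stand.py
```

```text
wrist [[0.538, 0.134], [0.675, 0.134], [0.681, -0.108], [0.52, -0.109]]
 head 957 [256, 186, 56, 28, 957] top [0.6214 0.0045 0.1871] [array([621.3,   4.2]), array([ 9.3, 19.1]), np.float64(82.6)]
  z0.14 145 [array([618.4,   6.7]), array([ 2.8, 36.3]), np.float64(81.5)]
  z0.16 216 [array([615.6,   6.1]), array([37.7,  8.7]), np.float64(0.0)]
  z0.18 595 [array([616.6,   4.6]), array([ 9.5, 30.6]), np.float64(84.0)]
 z70-80 comp 3087 [0.628 0.028 0.07 ] [[627.0, 18.0], [206.0, 32.0], 87]
 z70-80 comp 192 [0.548 0.022 0.075] [[548.0, 22.0], [13.0, 13.0], 39]
 z70-80 comp 20 [ 0.63  -0.001  0.074] [[630.0, -1.0], [1.0, 9.0], 22]
top [[0.537, 0.131], [0.676, 0.125], [0.669, -0.024], [0.53, -0.017]]
 head 72 [358, 211, 6, 18, 72] top [0.6188 0.0037 0.1892] [array([619.5,   4.4]), array([ 8.5, 14.2]), np.float64(89.2)]
  z0.14 6 [array([617.9,   2.6]), array([ 7.4, 11.7]), np.float64(28.3)]
  z0.16 10 [array([598.8,   5.3]), array([5. , 6.8]), np.float64(64.1)]
  z0.18 44 [array([612.8,   4.7]), array([ 8.5, 24.7]), np.float64(85.8)]
  z0.20 12 [array([620.3,   2.6]), array([ 4.2, 12.6]), np.float64(89.2)]
 z70-80 comp 374 [0.628 0.059 0.071] [[628.0, 59.0], [121.0, 33.0], 88]
 z70-80 comp 29 [0.547 0.022 0.076] [[547.0, 21.0], [11.0, 13.0], 45]
```

The stand moved to about (0.603, 0.020), still on the mat. The scraper's head is now turned, with its width along x (azimuth ≈173°) at (0.616, 0.0055). Regrip with yaw 173°.

```bash
python3 -c "
from h import *
to(.616,.0055,.28,np.radians(173))"
```

```text
xyz [26.5, -28.2, -5.4] turn [-0.007, -0.003, -1.446] rows 12
```

Request:
apply_moves --rows '[{"xyz": [26, -28, -5], "turn": [-0.005, -0.003, -1.446], "grip": 0.6}, {"xyz": [26, -28, -5], "turn": [-0.005, -0.003, -1.446], "grip": 0.6}, {"xyz": [26, -28, -5], "turn": [-0.005, -0.003, -1.446], "grip": 0.6}, {"xyz": [26, -28, -5], "turn": [-0.005, -0.003, -1.446], "grip": 0.6}, {"xyz": [26, -28, -5], "turn": [-0.005, -0.003, -1.446], "grip": 0.6}, {"xyz": [26, -28, -5], "turn": [-0.005, -0.003, -1.446], "grip": 0.6}, {"xyz": [26, -28, -5], "turn": [-0.005, -0.003, -1.446], "grip": 0.6}, {"xyz": [26, -28, -5], "turn": [-0.005, -0.003, -1.446], "grip": 0.6}, {"xyz": [26, -28, -5], "turn": [-0.005, -0.003, -1.446], "grip": 0.6}, {"xyz": [26, -28, -5], "turn": [-0.005, -0.003, -1.446], "grip": 0.6}, {"xyz": [26, -28, -5], "turn": [-0.005, -0.003, -1.446], "grip": 0.6}, {"xyz": [26, -28, -5], "turn": [-0.005, -0.003, -1.446], "grip": 0.6}]'

```text
clock: 29.32
tcp_pos: [0.6161, 0.0049, 0.2795]
orientation: [-0.001, 0.058, 0.998, -0.001]
wrist_force: [-0.4, 0.4, -0.8]
finger_gap: 0.0514
grip_force: 0.0
```

Request:
apply_moves --rows '[{"xyz": [0, 0, 0], "turn": [0, 0, 0], "grip": 0.6}, {"xyz": [0, 0, 0], "turn": [0, 0, 0], "grip": 0.6}]'

```text
clock: 29.48
tcp_pos: [0.6162, 0.0048, 0.2795]
orientation: [-0.001, 0.063, 0.998, -0.001]
wrist_force: [0.7, 0.5, 0.0]
finger_gap: 0.0512
grip_force: 0.0
```

```bash
python3 stand.py; python3 -c "
from h import *
s,p,r=st();M=r.as_matrix();print(p,np.degrees(np.arctan2(M[1,0],M[0,0])))
to(.616,.0055,.149,np.radians(173))"
```

```text
wrist [[0.527, -0.086], [0.538, 0.131], [0.619, 0.134], [0.609, -0.095]]
 head 712 [311, 199, 16, 57, 712] top [0.6207 0.0038 0.1872] [array([621. ,   3.9]), array([ 9.2, 19. ]), np.float64(82.7)]
  z0.16 152 [array([614.1,   2.9]), array([ 9.3, 37.1]), np.float64(80.8)]
  z0.18 560 [array([616.3,   4.2]), array([ 9.9, 28.1]), np.float64(80.8)]
 z70-80 comp 170 [0.547 0.021 0.076] [[547.0, 22.0], [13.0, 13.0], 83]
 z70-80 comp 1667 [0.629 0.065 0.07 ] [[629.0, 64.0], [112.0, 32.0], 87]
 z70-80 comp 1158 [ 0.623 -0.045  0.07 ] [[624.0, -45.0], [79.0, 33.0], 88]
 z70-80 comp 6 [0.621 0.009 0.07 ] [[621.0, 9.0], [0.0, 5.0], 83]
top [[0.537, 0.131], [0.676, 0.125], [0.67, 0.013], [0.532, 0.02]]
[0.61616429 0.00473107 0.27938589] 172.82621997369472
xyz [0.1, 0.9, 130.4] turn [-0.002, -0.001, -0.003] rows 4
```

Request:
apply_moves --rows '[{"xyz": [0, 0, 35], "turn": [0, 0, 0.02], "grip": 0.6}, {"xyz": [0, 0, 70], "turn": [0, 0, 0.02], "grip": 0.6}, {"xyz": [0, 0, 100], "turn": [0, 0, 0.02], "grip": 0.6}, {"xyz": [0, 0, 121], "turn": [0, 0, 0.02], "grip": 0.6}, {"xyz": [0, 0, 130], "turn": [0, 0, 0.02], "grip": 0.6}, {"xyz": [0, 0, 130], "turn": [0, 0, 0.02], "grip": 0.6}, {"xyz": [0, 0, 130], "turn": [0, 0, 0.02], "grip": 0.3}, {"xyz": [0, 0, 130], "turn": [0, 0, 0.02], "grip": 0.05}, {"xyz": [0, 0, 130], "turn": [0, 0, 0.02], "grip": 0.05}, {"xyz": [0, 0, 130], "turn": [0, 0, 0.02], "grip": 0.05}, {"xyz": [0, 0, 130], "turn": [0, 0, 0.02], "grip": 0.05}, {"xyz": [0, 0, 130], "turn": [0, 0, 0.02], "grip": 0.05}]' --force 40

```text
clock: 30.58
tcp_pos: [0.6173, 0.0028, 0.1516]
orientation: [0.001, 0.072, 0.997, -0.002]
wrist_force: [0.4, -5.5, 6.1]
finger_gap: 0.0083
grip_force: 40.3
```

Request:
apply_moves --rows '[{"xyz": [0, 0, -8], "turn": [0, 0, 0], "grip": 0.05}, {"xyz": [0, 0, -20], "turn": [0, 0, 0], "grip": 0.05}, {"xyz": [0, 0, -35], "turn": [0, 0, 0], "grip": 0.05}, {"xyz": [0, 0, -55], "turn": [0, 0, 0], "grip": 0.05}, {"xyz": [0, 0, -75], "turn": [0, 0, 0], "grip": 0.05}, {"xyz": [0, 0, -100], "turn": [0, 0, 0], "grip": 0.05}, {"xyz": [0, 0, -130], "turn": [0, 0, 0], "grip": 0.05}, {"xyz": [0, 0, -160], "turn": [0, 0, 0], "grip": 0.05}, {"xyz": [0, 0, -185], "turn": [0, 0, 0], "grip": 0.05}, {"xyz": [0, 0, -185], "turn": [0, 0, 0], "grip": 0.05}]'

```text
clock: 31.42
tcp_pos: [0.6177, 0.0052, 0.3412]
orientation: [0.004, 0.072, 0.997, -0.0]
wrist_force: [0.0, -0.8, -0.5]
finger_gap: 0.0085
grip_force: 39.6
```

```bash
python3 held.py; python3 -c "
from h import *
C=np.array([.447,.3086]);a=np.radians(38);q=C+.045*np.array([np.cos(a),np.sin(a)]);print(q)
to(q[0],q[1],.337,np.radians(218)); print(env.get_state()['joint_pos'])"
```

```text
[0.61765139 0.00516045 0.34118971] 0.008496896923454551 [ 0.00117957 -0.83688852 -0.48781191]
570
0.211 51 [ 0.0084  0.0032 -0.1295]
0.231 50 [ 0.0061  0.0039 -0.1099]
0.251 57 [ 0.0034  0.0051 -0.0889]
0.271 55 [ 0.0018  0.0052 -0.0703]
0.291 64 [-0.001  0.006 -0.049]
0.311 115 [-0.0048  0.0049 -0.0272]
0.331 139 [-0.0072  0.0046 -0.0116]
0.351 36 [-0.0193  0.006   0.0048]
minz 0.19761545391924226 0.20313122571897013
[0.48246048 0.33630477]
xyz [180.4, 308.5, -1.4] turn [-0.001, 0.002, -0.807] rows 9
[-1.21509481e-01  4.02016968e-01  4.28464390e-01  1.59516506e+00
 -5.01942011e-04  2.21271157e-02]
```

```bash
python3 -c "
from h import *
C=np.array([.447,.3086]);a=np.radians(38);q=C+.047*np.array([np.cos(a),np.sin(a)]);print(q)
to(q[0],q[1],.385,np.radians(218))
print((R.from_rotvec([-.001,.002,-.807])*R.from_rotvec([0,.237,0])).as_rotvec())"
```

```text
[0.48403651 0.33753609]
xyz [178.9, 310.0, -49.4] turn [-0.001, 0.002, -0.807] rows 9
[ 0.0946281   0.22597203 -0.80328597]
```

Request:
apply_moves --rows '[{"xyz": [0, 0, -35], "turn": [0, 0, 0], "grip": 0.05}, {"xyz": [20, 35, -49], "turn": [0, 0, 0], "grip": 0.05}, {"xyz": [179, 310, -49], "turn": [0.095, 0.226, -0.803], "grip": 0.05}, {"xyz": [179, 310, -49], "turn": [0.095, 0.226, -0.803], "grip": 0.05}, {"xyz": [179, 310, -49], "turn": [0.095, 0.226, -0.803], "grip": 0.05}, {"xyz": [179, 310, -49], "turn": [0.095, 0.226, -0.803], "grip": 0.05}, {"xyz": [179, 310, -49], "turn": [0.095, 0.226, -0.803], "grip": 0.05}, {"xyz": [179, 310, -49], "turn": [0.095, 0.226, -0.803], "grip": 0.05}, {"xyz": [179, 310, -49], "turn": [0.095, 0.226, -0.803], "grip": 0.05}, {"xyz": [179, 310, -49], "turn": [0.095, 0.226, -0.803], "grip": 0.05}, {"xyz": [179, 310, -49], "turn": [0.095, 0.226, -0.803], "grip": 0.05}, {"xyz": [179, 310, -49], "turn": [0.095, 0.226, -0.803], "grip": 0.05}]'

```text
clock: 32.52
tcp_pos: [0.4827, 0.3391, 0.3811]
orientation: [-0.115, -0.325, 0.938, -0.039]
wrist_force: [0.6, -0.9, -1.2]
finger_gap: 0.0084
grip_force: 39.5
```

Request:
apply_moves --rows '[{"xyz": [0, 0, 0], "turn": [0, 0, 0], "grip": 0.05}, {"xyz": [0, 0, 0], "turn": [0, 0, 0], "grip": 0.05}]'

```text
clock: 32.68
tcp_pos: [0.484, 0.3361, 0.3828]
orientation: [-0.114, -0.322, 0.939, -0.039]
wrist_force: [0.9, -0.4, -1.2]
finger_gap: 0.0086
grip_force: 39.5
```

```bash
python3 held.py; python3 -c "
from h import *
s,p,r=st();M=r.as_matrix();print(M.round(3).tolist())
for z in(.22,.165): print((M.T@(np.array([.484,.3375,z])-p)*1e3).round(1))"
```

```text
[0.48403494 0.33606304 0.38281726] 0.008630811952888612 [ 0.85571884 -0.38830515 -1.21100943]
708
0.253 48 [-0.019  -0.0066 -0.1285]
0.273 68 [-0.0171 -0.0051 -0.1096]
0.293 68 [-0.0148 -0.0032 -0.0889]
0.313 72 [-0.0129 -0.0018 -0.0692]
0.333 80 [-0.0107  0.0002 -0.05  ]
0.353 139 [-0.0082  0.0017 -0.0263]
0.373 181 [-0.0073  0.0005 -0.0124]
0.393 52 [-0.0125  0.0093  0.0056]
minz 0.2469310464122636 0.24955948038735604
[[-0.767, -0.613, -0.189], [-0.596, 0.79, -0.145], [0.238, 0.001, -0.971]]
[-39.7   1.4 158.4]
[-52.8   1.3 211.8]
```

Request:
apply_moves --rows '[{"xyz": [-8, 0, 20], "turn": [0, 0, 0], "grip": 0.05}, {"xyz": [-13, 0, 38], "turn": [0, 0, 0], "grip": 0.05}, {"xyz": [-17, 0, 55], "turn": [0, 0, 0], "grip": 0.05}, {"xyz": [-21, 0, 72], "turn": [0, 0, 0], "grip": 0.05}, {"xyz": [-25, 0, 87], "turn": [0, 0, 0], "grip": 0.05}, {"xyz": [-28, 0, 101], "turn": [0, 0, 0], "grip": 0.05}, {"xyz": [-32, 0, 115], "turn": [0, 0, 0], "grip": 0.05}, {"xyz": [-36, 0, 130], "turn": [0, 0, 0], "grip": 0.05}, {"xyz": [-39, 0, 144], "turn": [0, 0, 0], "grip": 0.05}, {"xyz": [-43, 0, 158], "turn": [0, 0, 0], "grip": 0.05}, {"xyz": [-43, 0, 158], "turn": [0, 0, 0], "grip": 0.05}]'

```text
clock: 33.7
tcp_pos: [0.4863, 0.338, 0.2169]
orientation: [-0.116, -0.322, 0.939, -0.039]
wrist_force: [-0.2, -0.1, -0.7]
finger_gap: 0.0087
grip_force: 39.5
```

```bash
python3 -c "
from h import *
s,p,r=st();M=r.as_matrix()
for z in(.165,.154): print((M.T@(np.array([.487,.3387,z])-p)*1e3).round(1))"
```

```text
[-13.4   0.   50.1]
[-16.1   0.   60.8]
```

Request:
apply_moves --rows '[{"xyz": [-3, 0, 10], "turn": [0, 0, 0], "grip": 0.05}, {"xyz": [-5, 0, 20], "turn": [0, 0, 0], "grip": 0.05}, {"xyz": [-8, 0, 30], "turn": [0, 0, 0], "grip": 0.05}, {"xyz": [-10.5, 0, 40], "turn": [0, 0, 0], "grip": 0.05}, {"xyz": [-13, 0, 49], "turn": [0, 0, 0], "grip": 0.05}, {"xyz": [-14, 0, 54], "turn": [0, 0, 0], "grip": 0.05}, {"xyz": [-14, 0, 54], "turn": [0, 0, 0], "grip": 0.05}, {"xyz": [-14, 0, 54], "turn": [0, 0, 0], "grip": 0.05}]'

```text
clock: 34.37
tcp_pos: [0.4871, 0.3403, 0.1633]
orientation: [-0.114, -0.323, 0.939, -0.039]
wrist_force: [-0.8, 0.2, 0.1]
finger_gap: 0.0088
grip_force: 39.5
```

Request:
apply_moves --rows '[{"xyz": [-0.7, 0, 3], "turn": [0, 0, 0], "grip": 0.05}, {"xyz": [-1.4, 0, 6], "turn": [0, 0, 0], "grip": 0.05}, {"xyz": [-2, 0, 9], "turn": [0, 0, 0], "grip": 0.05}, {"xyz": [-2, 0, 9], "turn": [0, 0, 0], "grip": 0.05}]'

```text
clock: 34.7
tcp_pos: [0.487, 0.3401, 0.1539]
orientation: [-0.114, -0.323, 0.939, -0.039]
wrist_force: [0.6, 0.3, -1.4]
finger_gap: 0.0083
grip_force: 39.5
```

Request:
apply_moves --rows '[{"xyz": [-0.5, 0, 2], "turn": [0, 0, 0], "grip": 0.05}, {"xyz": [-0.8, 0, 3], "turn": [0, 0, 0], "grip": 0.05}, {"xyz": [-0.8, 0, 3], "turn": [0, 0, 0], "grip": 0.05}, {"xyz": [-0.8, 0, 3], "turn": [0, 0, 0], "grip": 0.05}]'

```text
clock: 35.03
tcp_pos: [0.4872, 0.3402, 0.1523]
orientation: [-0.113, -0.323, 0.939, -0.039]
wrist_force: [-1.8, -0.8, 5.6]
finger_gap: 0.0083
grip_force: 40.4
```

On the floor. Release and retreat.

Request:
apply_moves --rows '[{"xyz": [0, 0, -1], "turn": [0, 0, 0], "grip": 0.05}, {"xyz": [0, 0, -1], "turn": [0, 0, 0], "grip": 0.12}, {"xyz": [0, 0, -1], "turn": [0, 0, 0], "grip": 0.2}, {"xyz": [0, 0, -1], "turn": [0, 0, 0], "grip": 0.28}, {"xyz": [0, 0, -1], "turn": [0, 0, 0], "grip": 0.3}, {"xyz": [0, 0, -1], "turn": [0, 0, 0], "grip": 0.3}, {"xyz": [0, 0, -12], "turn": [0, 0, 0], "grip": 0.3}, {"xyz": [0, 0, -28], "turn": [0, 0, 0], "grip": 0.3}, {"xyz": [0, 0, -60], "turn": [0, 0, 0], "grip": 0.4}, {"xyz": [0, 0, -100], "turn": [0, 0, 0], "grip": 0.5}, {"xyz": [0, 0, -140], "turn": [0, 0, 0], "grip": 0.6}, {"xyz": [0, 0, -170], "turn": [0, 0, 0], "grip": 0.6}]'

```text
clock: 36.03
tcp_pos: [0.5193, 0.3652, 0.3198]
orientation: [-0.112, -0.323, 0.939, -0.038]
wrist_force: [1.1, 0.3, 1.1]
finger_gap: 0.0512
grip_force: 0.0
```

```bash
python3 -c "
from h import *
to(.56,-.05,.34,np.radians(120))"
```

```text
xyz [221.9, -352.3, 32.7] turn [-0.202, -0.177, 1.701] rows 14
```

```bash
python3 -c "
from h import *
to(.447,.309,.36,np.radians(130))"
```

```text
xyz [98.5, 0.2, -17.6] turn [-0.182, -0.189, 1.528] rows 13
```

Request:
apply_moves --rows '[{"xyz": [0, 0, -30], "turn": [0, 0, 0], "grip": 0.6}, {"xyz": [98, 0, -18], "turn": [-0.182, -0.189, 1.528], "grip": 0.6}, {"xyz": [98, 0, -18], "turn": [-0.182, -0.189, 1.528], "grip": 0.6}, {"xyz": [98, 0, -18], "turn": [-0.182, -0.189, 1.528], "grip": 0.6}, {"xyz": [98, 0, -18], "turn": [-0.182, -0.189, 1.528], "grip": 0.6}, {"xyz": [98, 0, -18], "turn": [-0.182, -0.189, 1.528], "grip": 0.6}, {"xyz": [98, 0, -18], "turn": [-0.182, -0.189, 1.528], "grip": 0.6}, {"xyz": [98, 0, -18], "turn": [-0.182, -0.189, 1.528], "grip": 0.6}, {"xyz": [98, 0, -18], "turn": [-0.182, -0.189, 1.528], "grip": 0.6}, {"xyz": [98, 0, -18], "turn": [-0.182, -0.189, 1.528], "grip": 0.6}, {"xyz": [98, 0, -18], "turn": [-0.182, -0.189, 1.528], "grip": 0.6}, {"xyz": [98, 0, -18], "turn": [-0.182, -0.189, 1.528], "grip": 0.6}]'

```text
clock: 37.03
tcp_pos: [0.4477, 0.3089, 0.3573]
orientation: [-0.02, 0.316, 0.948, -0.007]
wrist_force: [0.1, 0.9, -0.6]
finger_gap: 0.0514
grip_force: 0.0
```

Request:
apply_moves --rows '[{"xyz": [0, 0, 0], "turn": [-0.003, -0.002, 0.03], "grip": 0.6}, {"xyz": [0, 0, 0], "turn": [-0.003, -0.002, 0.03], "grip": 0.6}, {"xyz": [0, 0, 0], "turn": [-0.003, -0.002, 0.03], "grip": 0.6}, {"xyz": [0, 0, 0], "turn": [-0.003, -0.002, 0.03], "grip": 0.6}]'

```text
clock: 37.37
tcp_pos: [0.4477, 0.3091, 0.3571]
orientation: [-0.019, 0.327, 0.945, -0.007]
wrist_force: [0.2, -0.1, -0.8]
finger_gap: 0.0514
grip_force: 0.0
```

```bash
cat > wv.py <<'E'
from h import *
C=np.array([.447,.3086,0]); s,p,r=st(); print(p)
c,z,K,V=cam('wrist'); np.savez('w9.npz',c=c,z=z,K=K,V=V); P=(world(z,K,V)-C)*1e3; hsv=cv2.cvtColor(c,cv2.COLOR_BGR2HSV)
near=(np.hypot(P[...,0],P[...,1])<100)&(P[...,2]>12)&(P[...,2]<230)
near[300:]=False
b=near&(hsv[...,1]>100)&(hsv[...,0]<14)&(hsv[...,2]<140)&(hsv[...,2]>25)
m,l,st_,_=cv2.connectedComponentsWithStats(b.astype(np.uint8))
for i in range(1,m):
    Q=P[l==i]
    if len(Q)<25: continue
    print('comp',st_[i].tolist())
    for a in range(10,230,20):
        k=Q[(Q[:,2]>=a)&(Q[:,2]<a+20)]
        if len(k)>3: print('  ',a+10,len(k),np.median(k,0).round(0).tolist(),k[:,:2].std(0).round(0).tolist(),'z',k[:,2].min().round(),k[:,2].max().round())
w=near&(abs(P[...,2]-110)<4)&(hsv[...,1]<40); X=P[w][:,:2]; X=X[abs(np.hypot(*X.T)-54)<8]; A=np.c_[2*X,np.ones(len(X))]; o=np.linalg.lstsq(A,(X**2).sum(1),rcond=None)[0]; print('rim',o[:2].round(1))
E
python3 wv.py
```

```text
[0.44769132 0.30912779 0.35714121]
comp [305, 141, 35, 84, 1038]
   20 22 [16.0, -42.0, 26.0] [3.0, 3.0] z 20.0 30.0
   40 54 [9.0, -33.0, 40.0] [4.0, 4.0] z 30.0 50.0
   60 69 [2.0, -20.0, 62.0] [4.0, 5.0] z 50.0 70.0
   80 90 [-7.0, -9.0, 81.0] [4.0, 5.0] z 70.0 90.0
   100 82 [-16.0, 2.0, 99.0] [6.0, 4.0] z 90.0 110.0
   120 165 [-30.0, 15.0, 118.0] [10.0, 5.0] z 110.0 130.0
   140 220 [-30.0, 26.0, 140.0] [13.0, 6.0] z 130.0 150.0
   160 336 [-36.0, 38.0, 157.0] [9.0, 5.0] z 150.0 162.0
comp [330, 197, 72, 93, 2431]
   20 33 [21.0, 1.0, 25.0] [3.0, 6.0] z 21.0 30.0
   40 92 [24.0, -0.0, 41.0] [3.0, 8.0] z 30.0 50.0
   60 130 [27.0, 5.0, 61.0] [4.0, 12.0] z 50.0 70.0
   80 143 [30.0, 6.0, 81.0] [5.0, 14.0] z 70.0 90.0
   100 128 [35.0, 7.0, 100.0] [6.0, 14.0] z 90.0 110.0
   120 119 [38.0, 9.0, 119.0] [8.0, 17.0] z 110.0 130.0
   140 671 [44.0, 12.0, 144.0] [11.0, 14.0] z 130.0 150.0
   160 289 [31.0, 20.0, 161.0] [10.0, 20.0] z 150.0 170.0
   180 782 [45.0, 24.0, 186.0] [10.0, 26.0] z 170.0 190.0
   200 44 [36.0, -13.0, 191.0] [3.0, 3.0] z 190.0 192.0
rim [0.3 0.6]
```

```bash
python3 stand.py 2>/dev/null | tail -8; python3 - <<'E'
from h import *
c,z,K,V=cam('top'); P=world(z,K,V); hsv=cv2.cvtColor(c,cv2.COLOR_BGR2HSV)
m=((P[...,2]>.012)&(P[...,2]<.035)&(hsv[...,2]<110)&(hsv[...,1]>80)&(P[...,1]<-.12)&(P[...,1]>-.45)&(P[...,0]>.3)&(P[...,0]<.7)).astype(np.uint8)
cs=max(cv2.findContours(m,0,2)[0],key=cv2.contourArea); print('hook handle',[ray(u,v,.022,K,V)[:2].round(3).tolist() for u,v in cv2.boxPoints(cv2.minAreaRect(cs))])
g=((hsv[...,1]<130)&(hsv[...,1]>20)&(abs(hsv[...,0].astype(int)-108)<16)&(abs(P[...,2])<.008)&(abs(P[...,0]-.6)<.25)&(abs(P[...,1])<.25)).astype(np.uint8)
g=cv2.morphologyEx(g,3,np.ones((7,7)));cs=max(cv2.findContours(g,0,2)[0],key=cv2.contourArea); print('mat',[ray(u,v,0,K,V)[:2].round(3).tolist() for u,v in cv2.boxPoints(cv2.minAreaRect(cs))])
# bystander changes vs start
a=np.load('top0.npz')['c']; d=cv2.absdiff(a,c).max(2)
for n,(r0,r1,c0,c1) in dict(jar=(140,200,205,262),tall=(130,200,450,530),tumb=(298,340,105,155),ram=(305,345,412,455),bowl=(210,295,80,165)).items(): print(n,(d[r0:r1,c0:c1]>40).mean().round(3))
E
```

```text
wrist [[0.54, 0.027], [0.533, 0.137], [0.672, 0.135], [0.685, 0.019]]
top [[0.67, 0.136], [0.669, -0.087], [0.531, -0.084], [0.532, 0.136]]
hook handle [[0.397, -0.26], [0.502, -0.285], [0.497, -0.311], [0.391, -0.286]]
mat [[0.479, 0.184], [0.77, 0.162], [0.741, -0.194], [0.451, -0.165]]
jar 0.0
tall 0.0
tumb 0.861
ram 0.0
bowl 0.429
```

```bash
python3 -c "
from h import *
to(.45,-.1,.36,np.radians(130))"
```

```text
xyz [-254.9, -320.0, -2.7] turn [-0.029, -0.028, 0.205] rows 10
```

Request:
apply_moves --rows '[{"xyz": [-255, -320, -3], "turn": [-0.029, -0.028, 0.205], "grip": 0.6}, {"xyz": [-255, -320, -3], "turn": [-0.029, -0.028, 0.205], "grip": 0.6}, {"xyz": [-255, -320, -3], "turn": [-0.029, -0.028, 0.205], "grip": 0.6}, {"xyz": [-255, -320, -3], "turn": [-0.029, -0.028, 0.205], "grip": 0.6}, {"xyz": [-255, -320, -3], "turn": [-0.029, -0.028, 0.205], "grip": 0.6}, {"xyz": [-255, -320, -3], "turn": [-0.029, -0.028, 0.205], "grip": 0.6}, {"xyz": [-255, -320, -3], "turn": [-0.029, -0.028, 0.205], "grip": 0.6}, {"xyz": [-255, -320, -3], "turn": [-0.029, -0.028, 0.205], "grip": 0.6}, {"xyz": [-255, -320, -3], "turn": [-0.029, -0.028, 0.205], "grip": 0.6}, {"xyz": [-255, -320, -3], "turn": [-0.029, -0.028, 0.205], "grip": 0.6}, {"xyz": [-255, -320, -3], "turn": [-0.029, -0.028, 0.205], "grip": 0.6}, {"xyz": [-255, -320, -3], "turn": [-0.029, -0.028, 0.205], "grip": 0.6}]'

```text
clock: 38.57
tcp_pos: [0.4497, -0.102, 0.36]
orientation: [-0.0, 0.425, 0.905, 0.0]
wrist_force: [-0.5, 1.0, -0.4]
finger_gap: 0.0508
grip_force: 0.0
```

```bash
python3 - <<'E'
from h import *
c,z,K,V=cam('top'); a=np.load('top0.npz')['c']; d=cv2.absdiff(a,c).max(2)
for n,(r0,r1,c0,c1) in dict(jar=(140,200,205,262),tall=(130,200,450,530),tumb=(298,340,105,155),bowl=(210,295,80,165)).items(): print(n,(d[r0:r1,c0:c1]>40).mean().round(3))
P=(world(z,K,V)-[.447,.3086,0])*1e3; q=(np.hypot(P[...,0],P[...,1])<100)&(P[...,2]>125)&(P[...,2]<230)
m,l,s,_=cv2.connectedComponentsWithStats(q.astype(np.uint8))
for i in range(1,m): 
    if s[i,4]>8: print(s[i].tolist(),P[l==i].mean(0).round(),P[l==i][:,2].max().round())
q=(np.hypot(P[...,0],P[...,1])<160)&(np.hypot(P[...,0],P[...,1])>85)&(P[...,2]>10)&(P[...,2]<60); print('strays',q.sum())
E
python3 crock.py | grep -E "rim"
```

```text
jar 0.0
tall 0.0
tumb 0.0
bowl 0.0
[208, 266, 23, 23, 292] [ 48. -10. 162.] 196.0
[190, 271, 22, 21, 194] [ 39.  28. 166.] 192.0
[233, 281, 12, 11, 104] [ 28. -47. 144.] 152.0
[189, 286, 12, 11, 111] [ 18.  47. 146.] 153.0
[190, 305, 23, 23, 344] [-32.  32. 146.] 165.0
[233, 307, 11, 11, 103] [-27. -46. 148.] 155.0
[213, 319, 12, 12, 112] [-52.  -5. 145.] 153.0
strays 3
top rim dc [-0.2 -0.3] 54.6
side rim dc [-3.1  0.8] 54.5
```

Everything is in place: bystanders, crock, ladles, stand on the mat, and hook clear of it. Hand in.

```bash
python3 -c "
from h import *
print(ticket.hand_in())"
```

```text
the job is handed in; nothing more can be done
None
```

I handed the job in with the stand on the mat, the hook flat and clear of it, and all three utensils foot-down on the crock floor; the spoon leans about 36° after tipping on release, and the stand was knocked about 3 cm off the mat's middle after I had drawn it there.

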